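Tip the whetstone out of the find tube

ROBOT

A 6-joint arm with a two-finger parallel gripper is mounted at the origin on the work surface. World frame = base frame: x ahead of the robot, y to its left, z up, the work surface at z = 0. Lengths are in m, angles in rad, forces in N, time in s.
With the tool pointing down it reaches from about 0.375 to 0.925 m from the base axis. Payload 5.7 kg.
Tool frame: the origin (TCP) lies at the very end of the fingers, on their centre line; the grasp point (between the pads) lies 19 mm behind it; z points along the fingers, y is the line along which they close (so a half turn about z gives the same grasp; the last joint's range is limited). The gripper opens to 88 mm and grips with 3 to 60 N. Pads are 20 mm wide; open, the fingers measure 115 mm over their backs; the gripper's body (75 mm by 178 mm) begins 61 mm behind the grasp point.
Start: joints at [-1.419, 0.359, 1.51, -0, 1.272, -0.115], TCP at [0.158, -0.579, 0.223] pointing down, gripper open.
Joint ranges: [-2.97, 2.97], [-1.01, 2.36], [0.21, 2.38], [-0.96, 4.11], [0.2, 2.71], [-2.98, 2.98]. Speed limits (rad/s): [2.39, 2.39, 3.14, 3.14, 3.14, 3.14].

INTERFACE

Orientations are given as a 3x3 rotation matrix whose columns are the frame's x, y, z axes.
In Python, from bench import manip gives the robot as it stands. The module is installed in compiled form; this text tells all that it offers.
- The arm moves only by the tool jog_arm, never from a script. Its argument "plan" is a list of rows, each a list of 5 numbers: the shift along the tool's x, y, z in mm, then the turn about the tool's z in rad, then the closure, from 0 (fully open) to 1 (shut). A call has 1 to 12 rows; each row shifts and turns the commanded pose from where the row before left it, along the tool's axes as they then stand; what a row does not reach is not made up. A row lasts 1/8 s, in which the tool goes at most 62.5 mm and 10.7 degrees, less where a joint would pass 70% of its speed; a pose out of reach is approached as far as the arm can. A call with a gripper value outside its range is refused whole. The fingers move at their own pace and stop on an object; "squeeze" is the grip in N (left out, the last holds). Time passes only in rows, so rows that do not move let the fingers close. It gives the time, the measured TCP pose, the force, the opening and the grip force at its end, in the units of the state.
- manip.state(): the state, without advancing time (a new reading comes with each control period).
- manip.read_camera(name): name is "side" or "top"; returns the picture (480x640x3 uint8, red, green, blue); there is no depth.
- manip.camera_model(name): a dict with "camera_matrix" (3x3 intrinsics, pixels), "extrinsics" (4x4, takes a point from camera to world coordinates). Camera axes: x right, y down, z forward; pixel columns grow to the right and rows downward; lengths in m; the calibration is good to about 2 mm. A picture is of the moment at which its call begins. camera_model takes no time and is no camera call.
- manip.job_done(): hands the job in; it is judged then, once.
The state is a dict: "clock": time; "q": joint angles; "qvel": joint speeds; "joint_torque": joint torques, N m; "position": TCP position; "orientation": TCP orientation; "force": force on the tool from outside, world axes, zero at the start; "wrist_torque": the same for the moment, N m; "opening": finger opening in m; "finger_force": force on a finger pad.
Only numpy, scipy, OpenCV 4.12 (cv2) and the standard library are available. Lean on these libraries where they do the work, as an engineer would, in place of code of your own. Each camera call takes 0.05 s, during which the arm holds its last target. There are 200 camera calls.

TASK

Take the square tube from its slanted rack, tip it mouth-down low over the finds tray so that the whetstone inside slides out gently into the tray, then lay the empty tube back in the rack just as it was. Do not let the stone drop from a height, and leave the other things on the table alone.

Things in the scene. Friction and masses are not known exactly. Their poses are not given: they have to be found in the camera images.
- tube_center (a point): Mid-point (on the axis) of the loose clear square tube: 50 x 50 mm outside, 200 mm long, walls 4 mm, 0.18 kg. z runs along it from the closed black foot to the open grey-edged mouth; x, y square to the walls. At rest in the rack z points 30 deg above level (mouth up), x is level, y points up from the bed. Loaded, it balances about 85 mm from the foot; grasp its x faces there
- tube_mouth (a point): Centre of the tube's open mouth, same axes, 100 mm along z from tube_center
- tube_foot (a point): Centre of the tube's closed foot, same axes, 100 mm along minus z from tube_center
- whetstone_center (a point): Centre of the loose dark grey stone bar, 24 x 14 x 60 mm (60 along its z), about 55 g, lying at the bottom of the tube, its near end some 130 mm inside the mouth. It slides when the tube slopes mouth-down by more than about 25 deg; 40 deg is ample
- rack: Fixed wooden rack, dark base plate 100 x 200 mm; origin on the table, z up. The tube lies on a 58 mm wide bed, foot on a stop, mouth towards the rack's -y and up by 30 deg. Cheeks 65 mm apart, 38 mm high above the bed, flank it 0-36 and 136-168 mm from the foot; between them its flanks are open. The bed ends 168 mm from the stop
- rack_mouth (a point): Where the centre of the tube's mouth is when the tube lies home in the rack: rack frame x 0, y -83 mm, z 145 mm
- rack_foot (a point): Where the centre of the tube's foot is when the tube lies home in the rack: rack frame x 0, y +90 mm, z 45 mm
- tray: Fixed blue finds tray with grey lining, 220 mm (its x) by 260 mm (its y), 35 mm high, walls 5 mm, inner floor 5 mm above the table; origin at the centre of its underside, z up
- sherd_a: Bystander: flat reddish potsherd about 60 mm across, 12 mm thick
- sherd_b: Bystander: flat tan potsherd about 48 mm across, 10 mm thick
- jar: Bystander: amber glass jar, 60 mm diameter, 80 mm high, origin under it
- brush: Bystander: brush about 170 mm long lying on the table
There are look-alikes about, which are no part of the job. Of the things that look like the part that bears tube_center, the largest one is meant.

How it is judged:
By the outcome, as a careful person would: the job done as asked, in the order asked, and still so for the second after the job is handed in, with the robot touching nothing.
It also fails if it takes over 66 s, if anything falls off the work surface, if the arm or the gripper's body presses on something with over 40 N, if the wrist force passes 120 N, or if a joint passes its speed limit or range.

## Working session

There is one attempt and no reset: what is moved stays moved. The work goes in short steps, Python scripts to look and compute and a tool call to move; the robot and the scene stay as the last step left them, time stands still between calls to the robot, and variables do not carry over. Pictures are saved under pics/ and viewed, at most 10 in all, crops included, and the job is handed in when it is done.

Besides the shell and the picture viewer there is one more tool, called after "Request:" as name(argument=value, ...), one argument or row to a line, values as JSON. jog_arm: Moves the arm, as the interface text tells. Its arguments: {"type":"object","properties":{"plan":{"type":"array"},"squeeze":{"type":"number"}},"required":["plan"]}

```bash
mkdir -p pics; python3 - <<'E'
from bench import manip
import cv2,numpy as np
for n in("side","top"):
    cv2.imwrite(f"pics/{n}0.png",manip.read_camera(n)[:,:,::-1])
    m=manip.camera_model(n);print(n,np.round(m["camera_matrix"],1).tolist(),np.round(m["extrinsics"],3).tolist())
s=manip.state();print(s["clock"],np.round(s["orientation"],3).tolist(),s["position"])
E
```

```text
side [[547.3, 0.0, 318.0], [0.0, 547.3, 239.7], [0.0, 0.0, 1.0]] [[0.953, -0.21, 0.217, 0.327], [-0.301, -0.615, 0.729, -0.724], [-0.02, -0.76, -0.65, 0.889], [0.0, 0.0, 0.0, 1.0]]
top [[490.0, 0.0, 317.5], [0.0, 490.0, 238.2], [0.0, 0.0, 1.0]] [[-0.025, -0.989, 0.146, 0.437], [-1.0, 0.027, 0.01, 0.129], [-0.014, -0.146, -0.989, 1.107], [0.0, 0.0, 0.0, 1.0]]
0.1 [[0.965, 0.264, -0.0], [0.264, -0.965, 0.002], [0.0, -0.002, -1.0]] [ 0.15808656 -0.57815741  0.22190365]
```

View pics/top0.png

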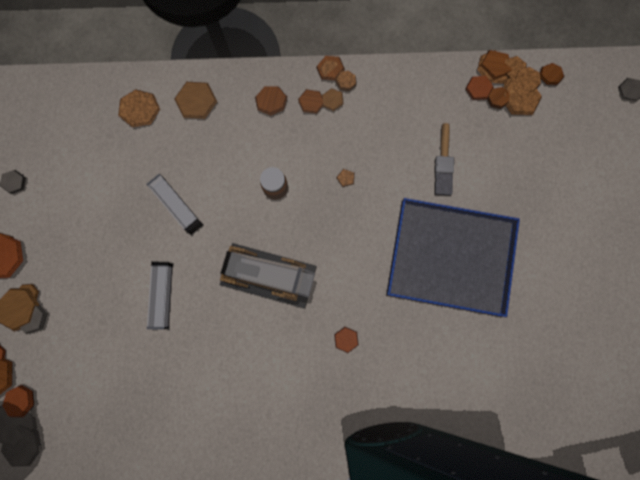

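View pics/side0.png

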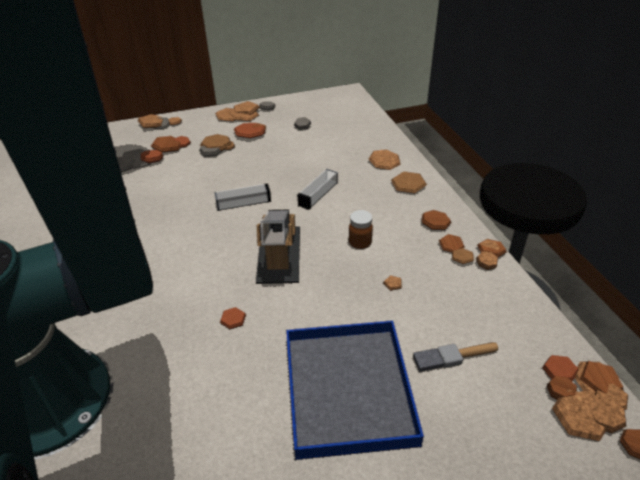

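The top view shows the tube in the rack with its foot near (230,265) and its mouth near (305,285). The tray is around (455,257) and the jar at (273,183). I'll zoom in on the rack.

```bash
python3 - <<'E'
import cv2,numpy as np
t=cv2.imread("pics/top0.png")[232:316,206:336];s=cv2.imread("pics/side0.png")[200:290,235:320]
t=cv2.resize(t,None,fx=6,fy=6,interpolation=cv2.INTER_CUBIC)
cv2.imwrite("pics/c1.png",cv2.convertScaleAbs(t,alpha=1.6))
s=cv2.resize(s,None,fx=6,fy=6,interpolation=cv2.INTER_CUBIC)
cv2.imwrite("pics/c2.png",cv2.convertScaleAbs(s,alpha=1.6))
E
```

```text
(no output)
```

View pics/c1.png

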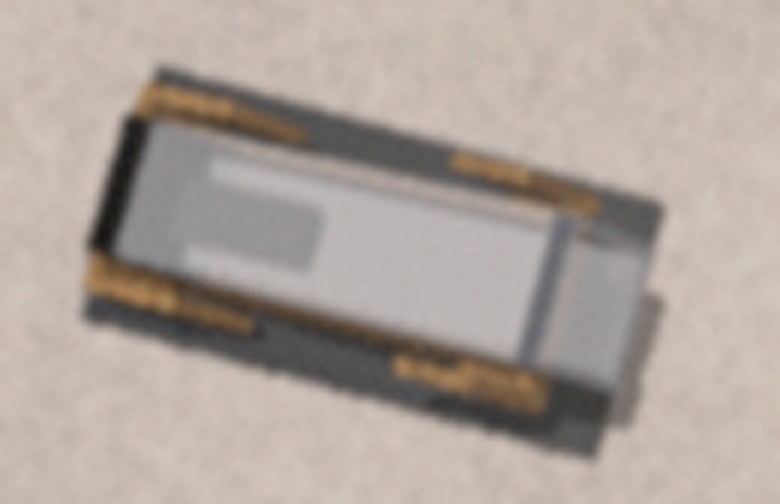

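View pics/c2.png

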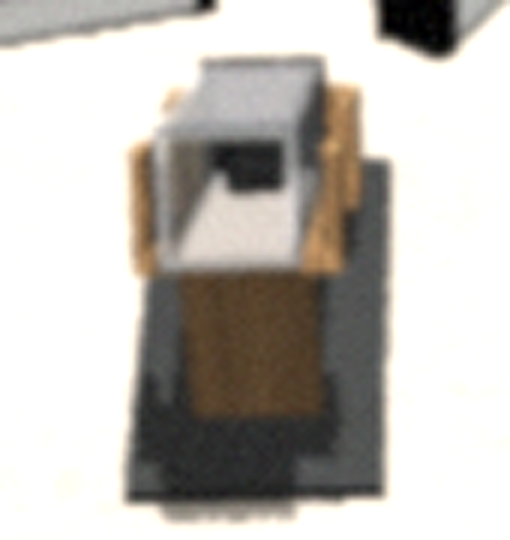

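The tube is clear in both crops. The top crop shows the foot edge at crop (130,120)-(95,250), the mouth's top edge at (572,215)-(530,360) and the plate corners. The side crop shows the mouth square at (160,135) to (297,268). Next I'll fit the rack and tray poses.

```bash
cat > h.py <<'E'
from bench import manip
import cv2,numpy as np
from scipy.optimize import least_squares
def proj(n,P):
    m=manip.camera_model(n);E=np.linalg.inv(m["extrinsics"]);K=m["camera_matrix"]
    p=(E[:3,:3]@np.atleast_2d(P).T+E[:3,3:]);u=K@p;return (u[:2]/u[2]).T
def ray(n,uv,z):
    m=manip.camera_model(n);E=m["extrinsics"];d=E[:3,:3]@np.linalg.inv(m["camera_matrix"])@[*uv,1]
    return E[:3,3]+d*(z-E[2,3])/d[2]
def Rz(a):c,s=np.cos(a),np.sin(a);return np.array([[c,-s,0],[s,c,0],[0,0,1]])
E
python3 - <<'E'
from h import *
Y=np.array([0,.5,.866]);Z=np.array([0,-.866,.5]);X=np.array([1,0,0])
M=np.array([0,-.083,.145]);F=np.array([0,.090,.045])
tb=lambda C,a,b:C+.025*(a*X+b*Y)
b=.008
T=lambda u,v:(206+u/6,232+v/6);S=lambda u,v:(235+u/6,200+v/6)
# image up in top = +x world ; guess yaw: rack -y -> mouth (world -y)
obs=[("top",[.05,.1,b],T(158,70)),("top",[.05,-.1,b],T(663,207)),("top",[-.05,-.1,b],T(595,458)),("top",[-.05,.1,b],T(85,318)),
("side",[-.05,-.1,b],S(128,490)),("side",[.05,-.1,b],S(383,487)),
("side",tb(M,-1,1),S(157,133)),("side",tb(M,1,1),S(292,138)),("side",tb(M,-1,-1),S(160,270)),("side",tb(M,1,-1),S(300,270)),
("side",tb(F,-1,1),S(203,62)),("side",tb(F,1,1),S(322,62)),
("top",tb(M,1,1),T(574,215)),("top",tb(M,-1,1),T(530,362)),("top",tb(F,1,1),T(128,116)),("top",tb(F,-1,1),T(92,250))]
def res(p):
    return np.concatenate([(proj(n,Rz(p[2])@np.array(P)+[p[0],p[1],0])[0]-uv) for n,P,uv in obs])
r=least_squares(res,[.4,.2,0],loss="soft_l1");p=r.x;print("rack",p);print(np.round(res(p).reshape(-1,2),1).tolist())
for s in(50,60,85):print(s,Rz(p[2])@(F+Z*s/1000)+[p[0],p[1],0])
print("dirmouth",Rz(p[2])@[0,-1,0],"mouth",Rz(p[2])@M+[p[0],p[1],0])
c=[ray("top",uv,.035) for uv in[(404,199),(519,218),(507,316),(387,295)]];print("tray",np.round(c,3).tolist(),np.mean(c,0))
print("jar",ray("top",(273,175),.08),"sherd",ray("top",(346,339),.01))
E
```

```text
rack [ 0.51612072  0.24532486 -0.28839411]
[[2.8, -0.1], [3.8, -0.2], [3.4, 1.4], [2.4, 1.3], [-1.2, 2.0], [0.3, 1.3], [-0.4, -1.6], [0.7, -3.0], [0.2, -1.3], [0.2, -1.9], [-0.2, -1.6], [0.1, -2.1], [-0.2, -0.3], [0.2, 0.5], [-1.5, -0.6], [-2.2, -0.4]]
50 [0.52940281 0.29009623 0.07      ]
60 [0.5269398  0.28179388 0.075     ]
85 [0.52078225 0.26103798 0.0875    ]
dirmouth [-0.28441303 -0.95870185  0.        ] mouth [0.49251444 0.1657526  0.145     ]
tray [[0.679, -0.056, 0.035], [0.629, -0.307, 0.035], [0.416, -0.263, 0.035], [0.467, -0.008, 0.035]] [ 0.54770768 -0.15850343  0.035     ]
jar [0.72975942 0.23200608 0.08      ] sherd [0.37420575 0.08295776 0.01      ]
```

The plate looks offset from the tube, so I'll fit the tube alone.

```bash
python3 - <<'E'
from h import *
Y=np.array([0,.5,.866]);Z=np.array([0,-.866,.5]);X=np.array([1,0,0])
M=np.array([0,-.083,.145]);F=np.array([0,.090,.045])
tb=lambda C,a,b:C+.025*(a*X+b*Y)
T=lambda u,v:(206+u/6,232+v/6);S=lambda u,v:(235+u/6,200+v/6)
obs=[("side",tb(M,-1,1),S(157,133)),("side",tb(M,1,1),S(292,138)),("side",tb(M,-1,-1),S(160,270)),("side",tb(M,1,-1),S(300,270)),
("side",tb(F,-1,1),S(203,62)),("side",tb(F,1,1),S(322,62)),
("top",tb(M,1,1),T(574,215)),("top",tb(M,-1,1),T(530,362)),("top",tb(F,1,1),T(128,116)),("top",tb(F,-1,1),T(92,250)),("top",tb(M,1,-1),T(648,250)),("top",tb(M,-1,-1),T(610,388))]
for n in(3,4):
    def res(p):
        return np.concatenate([(proj(k,Rz(p[2])@np.array(P)+[p[0],p[1],p[3] if n==4 else 0])[0]-uv) for k,P,uv in obs])
    p=least_squares(res,[.5,.24,-.28,0][:n],loss="soft_l1").x;print("tube",p);print(np.round(res(p).reshape(-1,2),1).tolist())
    dz=p[3] if n==4 else 0
    for s in(55,60,85):print(s,Rz(p[2])@(F+Z*s/1000)+[p[0],p[1],dz])
s=manip.state();R=s["orientation"];tgt=np.array([.5245,.276,.20]);print("tool shift",1000*R.T@(tgt-s["position"]),"yaw tool x",np.arctan2(R[1,0],R[0,0]),"q",np.round(s["q"],2))
E
```

```text
tube [ 0.51529604  0.24290384 -0.29052777]
[[-0.6, -0.8], [0.5, -2.3], [-0.0, -0.5], [0.0, -1.1], [-0.2, -1.0], [0.1, -1.5], [1.1, 0.2], [1.4, 0.9], [-0.3, -0.4], [-1.1, -0.2], [1.7, -0.5], [1.4, 0.7]]
55 [0.52743326 0.28349823 0.0725    ]
60 [0.5261929  0.27934969 0.075     ]
85 [0.51999108 0.25860698 0.0875    ]
tube [ 0.51585032  0.24528204 -0.29155273 -0.00560989]
[[-0.4, 0.5], [0.6, -0.9], [0.1, 0.7], [0.1, 0.1], [-0.0, 0.2], [0.2, -0.3], [-0.0, 0.2], [0.3, 0.8], [-0.9, -0.3], [-1.6, -0.3], [0.5, -0.5], [0.3, 0.5]]
55 [0.52802914 0.28586397 0.06689011]
60 [0.52678452 0.2817167  0.06939011]
85 [0.52056145 0.26098036 0.08189011]
tool shift [ 578.64111989 -727.29618955   23.198459  ] yaw tool x 0.2668007028170383 q [-1.42  0.36  1.51 -0.    1.27 -0.12]
```

Request:
jog_arm(
  plan=[
    [0, 0, 0, -0.17, 0],
    [0, 0, 0, -0.17, 0],
    [0, 0, 0, -0.17, 0],
    [0, 0, 0, -0.17, 0],
    [0, 0, 0, -0.17, 0],
    [0, 0, 0, -0.17, 0],
    [45, 31, 0, 0, 0],
    [45, 31, 0, 0, 0],
    [45, 31, 0, 0, 0],
    [45, 31, 0, 0, 0],
    [45, 31, 0, 0, 0],
    [45, 31, 0, 0, 0],
  ],
  squeeze=40,
)

```text
clock: 1.6
position: [0.4134, -0.3702, 0.2224]
orientation: [[0.28, 0.96, -0.0], [0.96, -0.28, 0.0], [0.0, -0.0, -1.0]]
force: [-0.4, -0.7, -0.0]
opening: 0.0877
finger_force: 0.0
```

Request:
jog_arm(
  plan=[
    [45, 31, 0, 0, 0],
    [45, 31, 0, 0, 0],
    [56, -14, 0, 0, 0],
    [56, -14, 0, 0, 0],
    [56, -14, 0, 0, 0],
    [56, -14, 0, 0, 0],
    [56, -14, 0, 0, 0],
    [56, -14, 0, 0, 0],
    [56, -14, 0, 0, 0],
    [56, -14, 0, 0, 0],
    [56, -14, 0, 0, 0],
    [0, 0, 0, 0, 0],
  ],
)

```text
clock: 3.1
position: [0.5169, 0.2201, 0.2223]
orientation: [[0.276, 0.961, -0.0], [0.961, -0.276, 0.001], [0.001, -0.001, -1.0]]
force: [-0.5, -0.4, 0.5]
opening: 0.0878
finger_force: 0.0
```

```bash
cat >> h.py <<'E'
def to(t,yawy=None):
    s=manip.state();R=s["orientation"]
    print("clk",round(s["clock"],2),"pos",np.round(s["position"],4),"tooly ang",np.arctan2(R[1,1],R[0,1]).round(3),"zc",np.round(R[:,2],3),"shift",np.round(1000*R.T@(np.array(t)-s["position"]),1),"F",np.round(s["force"],1),"q",np.round(s["q"],2),s["opening"],s["finger_force"])
E
python3 -c "
from h import *
to([.5265,.2805,.20])"
```

```text
clk 3.1 pos [0.5169 0.2201 0.2223] tooly ang -0.279 zc [-0.     0.001 -1.   ] shift [60.7 -7.4 22.4] F [-0.5 -0.4  0.5] q [0.28 0.3  1.59 0.   1.24 0.56] 0.08779786595965319 0.0
```

Request:
jog_arm(
  plan=[
    [31, -4, 0, 0.012, 0],
    [31, -4, 0, 0, 0],
    [0, 0, 40, 0, 0],
    [0, 0, 40, 0, 0],
    [0, 0, 30, 0, 0],
    [0, 0, 0, 0, 0],
  ],
)

```text
clock: 3.85
position: [0.5253, 0.2762, 0.1103]
orientation: [[0.292, 0.956, -0.006], [0.956, -0.292, -0.002], [-0.004, -0.005, -1.0]]
force: [0.4, -0.2, 0.7]
opening: 0.0877
finger_force: 0.0
```

```bash
python3 - <<'E'
from h import *
to([.5265,.2805,.056])
a=manip.read_camera("side")[150:300,200:340,::-1];b=manip.read_camera("top")[190:340,180:320,::-1]
f=lambda i:cv2.convertScaleAbs(cv2.resize(i,None,fx=2.8,fy=3.,interpolation=2),alpha=1.6)
cv2.imwrite("pics/d1.png",np.hstack([f(a),f(b)]))
E
```

```text
clk 3.85 pos [0.5253 0.2762 0.1103] tooly ang -0.297 zc [-0.006 -0.002 -1.   ] shift [ 4.7  0.1 54.3] F [ 0.4 -0.2  0.7] q [ 0.37  0.47  1.64 -0.    1.04  0.66] 0.08774058644237537 0.0
```

View pics/d1.png

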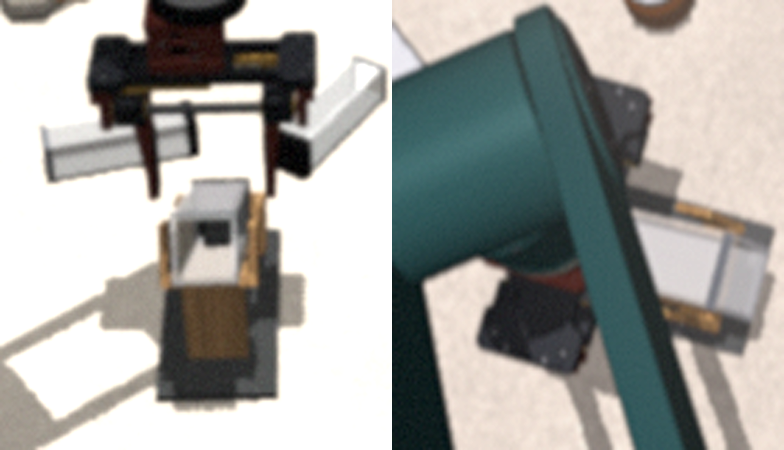

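The fingers straddle the tube, with tips at about crop (153,195) and (270,195), and the wide gripper body lies across it. I'll descend.

Request:
jog_arm(
  plan=[
    [3, 0, 15, 0, 0],
    [0, 0, 15, 0, 0],
    [0, 0, 15, 0, 0],
    [0, 0, 8, 0, 0],
    [0, 0, 0, 0, 0],
  ],
)

```text
clock: 4.58
position: [0.5277, 0.2808, 0.0587]
orientation: [[0.292, 0.957, -0.002], [0.957, -0.292, -0.001], [-0.001, -0.001, -1.0]]
force: [1.1, 0.8, 0.2]
opening: 0.0879
finger_force: 0.0
```

```bash
python3 -c "
from h import *
to([.5265,.2805,.056])"
```

```text
clk 4.58 pos [0.5277 0.2808 0.0587] tooly ang -0.296 zc [-0.002 -0.001 -1.   ] shift [-0.6 -1.   2.7] F [1.1 0.8 0.2] q [0.37 0.54 1.67 0.   0.93 0.67] 0.0878738899870197 0.0
```

Request:
jog_arm(
  plan=[
    [0, -1, 2, 0.005, 0.25],
    [0, 0, 0, 0, 0.35],
    [0, 0, 0, 0, 0.4],
    [0, 0, 0, 0, 0.45],
    [0, 0, 0, 0, 1],
    [0, 0, 0, 0, 1],
    [0, 0, 0, 0, 1],
  ],
  squeeze=40,
)

```text
clock: 5.45
position: [0.5275, 0.2814, 0.0579]
orientation: [[0.296, 0.955, 0.0], [0.955, -0.296, 0.0], [0.0, 0.0, -1.0]]
force: [-0.8, -0.4, 3.4]
opening: 0.0498
finger_force: 40.0
```

```bash
python3 -c "
from h import *
to([.5265,.2805,.056])"
```

```text
clk 5.45 pos [0.5275 0.2814 0.0579] tooly ang -0.301 zc [ 0.  0. -1.] shift [-1.2 -0.7  1.9] F [-0.8 -0.4  3.4] q [0.37 0.54 1.68 0.   0.92 0.68] 0.04978752582010342 39.954848885536194
```

Request:
jog_arm(
  plan=[
    [0, 0, -5, 0, 1],
    [0, 0, -10, 0, 1],
    [0, 0, -20, 0, 1],
    [0, 0, -30, 0, 1],
    [0, 0, -30, 0, 1],
    [0, 0, -30, 0, 1],
    [0, 0, -20, 0, 1],
    [0, 0, -5, 0, 1],
    [0, 0, 0, 0, 1],
  ],
)

```text
clock: 6.58
position: [0.5271, 0.2812, 0.2076]
orientation: [[0.297, 0.955, -0.0], [0.955, -0.297, 0.0], [0.0, -0.0, -1.0]]
force: [0.2, 0.6, -3.5]
opening: 0.0496
finger_force: 39.9
```

Request:
jog_arm(
  plan=[
    [-15, 8, 0, 0, 1],
    [-28, 15, 0, 0, 1],
    [-32, 17, 0, 0, 1],
    [-32, 17, 0, 0, 1],
    [-32, 17, 0, 0, 1],
    [-32, 17, 0, 0, 1],
    [-32, 17, 0, 0, 1],
    [-32, 17, 0, 0, 1],
    [-26, 13, 0, 0, 1],
    [-15, 8, 0, 0, 1],
    [0, 0, 0, 0, 1],
  ],
)

```text
clock: 7.95
position: [0.5847, -0.0267, 0.2071]
orientation: [[0.298, 0.954, -0.001], [0.954, -0.298, 0.0], [-0.0, -0.001, -1.0]]
force: [0.8, -0.6, -1.5]
opening: 0.05
finger_force: 39.9
```

```bash
python3 - <<'E'
from h import *
to([.584,-.028,.2])
a=manip.read_camera("side")[:,:,::-1]
cv2.imwrite("pics/e1.png",cv2.convertScaleAbs(cv2.resize(a[170:450,180:500],None,fx=2,fy=2),alpha=1.5))
E
```

```text
clk 7.95 pos [ 0.5847 -0.0267  0.2071] tooly ang -0.303 zc [-0.001  0.    -1.   ] shift [-1.4 -0.2  7.1] F [ 0.8 -0.6 -1.5] q [-0.16  0.35  1.56  0.    1.23  0.14] 0.04998349452114273 39.9464750289917
```

View pics/e1.png

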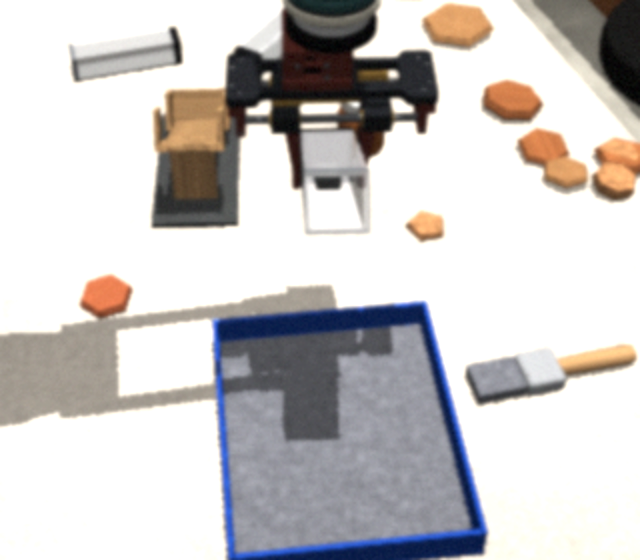

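Request:
jog_arm(
  plan=[
    [0, 0, 15, 0, 1],
    [0, 0, 25, 0, 1],
    [0, 0, 28, 0, 1],
    [0, 0, 25, 0, 1],
    [0, 0, 14, 0, 1],
    [0, 0, 5, 0, 1],
    [0, 0, 0, 0, 1],
  ],
)

```text
clock: 8.88
position: [0.5852, -0.0253, 0.0958]
orientation: [[0.296, 0.955, 0.0], [0.955, -0.296, 0.0], [0.0, 0.0, -1.0]]
force: [1.3, -0.1, -2.5]
opening: 0.0499
finger_force: 39.9
```

```bash
cat >> h.py <<'E'
def tilt(n="side",tag="x"):
    # swing detector: compare with last frame, report state
    a=manip.read_camera(n);cv2.imwrite(f"pics/{tag}.png",a[:,:,::-1]);s=manip.state()
    try:
        b=np.load("last.npy");d=np.abs(a.astype(int)-b).max(2)>30;v,u=np.nonzero(d);print("diff",d.sum(),(u.min(),u.max(),v.min(),v.max()) if d.any() else "")
    except FileNotFoundError:pass
    np.save("last.npy",a)
    R=s["orientation"];print("clk",round(s["clock"],2),np.round(s["position"],4),"F",np.round(s["force"],2),"T tool",np.round(R.T@s["wrist_torque"],3),"op",round(s["opening"],4),round(s["finger_force"],1))
E
python3 -c "
from h import *
tilt(tag='f0')"
```

```text
clk 8.93 [ 0.5855 -0.0254  0.0962] F [ 0.25  0.39 -2.8 ] T tool [-0.041 -0.015  0.005] op 0.05 39.9
```

Request:
jog_arm(
  plan=[
    [0, 0, 0, 0, 1],
    [0, 0, 0, 0, 1],
  ],
  squeeze=12,
)

```text
clock: 9.18
position: [0.5855, -0.0256, 0.0964]
orientation: [[0.297, 0.955, 0.001], [0.955, -0.297, -0.0], [0.0, 0.001, -1.0]]
force: [1.0, 0.8, -2.3]
opening: 0.0497
finger_force: 12.0
```

```bash
python3 -c "
from h import *
tilt(tag='f1')"
```

```text
diff 34 (np.int64(136), np.int64(393), np.int64(84), np.int64(386))
clk 9.22 [ 0.5853 -0.0257  0.0962] F [-0.31  0.17 -2.54] T tool [-0.058 -0.017  0.004] op 0.0499 12.0
```

Request:
jog_arm(
  plan=[
    [0, 0, 0, 0, 1],
    [0, 0, 0, 0, 1],
  ],
  squeeze=7,
)

```text
clock: 9.48
position: [0.585, -0.0256, 0.0957]
orientation: [[0.297, 0.955, 0.0], [0.955, -0.297, 0.0], [0.0, 0.0, -1.0]]
force: [0.9, 0.3, -1.8]
opening: 0.0498
finger_force: 7.0
```

```bash
python3 -c "
from h import *
tilt(tag='f2')"
```

```text
diff 68 (np.int64(139), np.int64(393), np.int64(84), np.int64(360))
clk 9.53 [ 0.585  -0.0256  0.0957] F [ 0.02 -0.35 -2.81] T tool [-0.135  0.007  0.01 ] op 0.05 7.0
```

Request:
jog_arm(
  plan=[
    [0, 0, 0, 0, 1],
    [0, 0, 0, 0, 1],
  ],
  squeeze=5,
)

```text
clock: 9.78
position: [0.5849, -0.0255, 0.0956]
orientation: [[0.296, 0.955, -0.0], [0.955, -0.296, 0.0], [0.0, -0.0, -1.0]]
force: [-1.1, 0.2, -1.4]
opening: 0.0499
finger_force: 5.0
```

```bash
python3 -c "
from h import *
tilt(tag='f3')"
```

```text
diff 0 
clk 9.82 [ 0.5849 -0.0256  0.0956] F [-0.08 -0.05 -2.18] T tool [-0.09   0.056 -0.011] op 0.05 5.0
```

Request:
jog_arm(
  plan=[
    [0, 0, 0, 0, 1],
    [0, 0, 0, 0, 1],
  ],
  squeeze=4,
)

```text
clock: 10.07
position: [0.585, -0.0255, 0.0957]
orientation: [[0.297, 0.955, -0.0], [0.955, -0.297, 0.0], [0.0, -0.0, -1.0]]
force: [-0.9, -1.3, -2.6]
opening: 0.0503
finger_force: 4.0
```

```bash
python3 -c "
from h import *
tilt(tag='f4')"
```

```text
diff 0 
clk 10.12 [ 0.585  -0.0255  0.0957] F [-0.06  0.35 -2.  ] T tool [-0.08   0.035  0.054] op 0.0499 4.0
```

Request:
jog_arm(
  plan=[
    [0, 0, 0, 0, 1],
    [0, 0, 0, 0, 1],
    [0, 0, 0, 0, 1],
  ],
  squeeze=3,
)

```text
clock: 10.5
position: [0.585, -0.0256, 0.0957]
orientation: [[0.296, 0.955, 0.0], [0.955, -0.296, 0.0], [0.0, -0.0, -1.0]]
force: [-0.2, 0.5, -1.9]
opening: 0.0499
finger_force: 3.0
```

```bash
python3 -c "
from h import *
tilt(tag='f5')
a=cv2.imread('pics/f5.png');cv2.imwrite('pics/f5c.png',cv2.convertScaleAbs(cv2.resize(a[170:450,180:500],None,fx=2,fy=2),alpha=1.5))"
```

```text
diff 0 
clk 10.55 [ 0.585  -0.0256  0.0957] F [-0.17 -0.74 -2.76] T tool [-0.1   -0.026  0.022] op 0.0499 3.0
```

View pics/f5c.png

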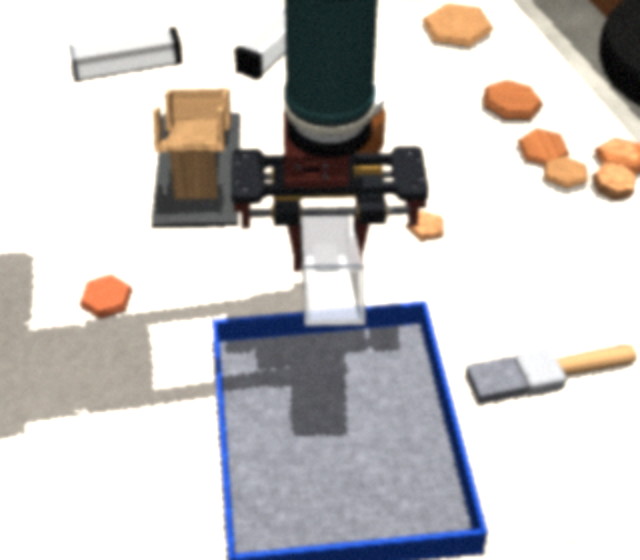

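The picture shows the tube still mouth-up by about 30°, with its mouth at (333,323), so even a 3 N grip holds it. I'll turn it by pressing its foot on the tray floor until it lies level, then regrasp it near the foot.

Request:
jog_arm(
  plan=[
    [0, 0, 0, 0, 1],
    [-15, 1, 0, 0, 1],
    [-25, 1, 0, 0, 1],
    [-25, 1, 0, 0, 1],
    [-20, 1, 0, 0, 1],
    [-12, 0, 0, 0, 1],
    [0, 0, 10, 0, 1],
    [0, 0, 12, 0, 1],
    [0, 0, 8, 0, 1],
    [0, 0, 0, 0, 1],
  ],
  squeeze=15,
)

```text
clock: 11.8
position: [0.5593, -0.1185, 0.0645]
orientation: [[0.296, 0.955, -0.002], [0.955, -0.296, 0.001], [0.0, -0.002, -1.0]]
force: [0.3, -0.6, -1.4]
opening: 0.0498
finger_force: 15.0
```

Request:
jog_arm(
  plan=[
    [0, 0, 6, 0, 1],
    [0, 0, 6, 0, 1],
    [0, 0, 6, 0, 1],
    [0, 0, 0, 0, 1],
  ],
  squeeze=8,
)

```text
clock: 12.3
position: [0.5596, -0.1192, 0.0471]
orientation: [[0.297, 0.955, -0.001], [0.955, -0.297, 0.0], [0.0, -0.001, -1.0]]
force: [0.7, 0.6, -1.9]
opening: 0.0502
finger_force: 8.0
```

```bash
python3 -c "
from h import *
tilt(tag='g0')"
```

```text
diff 48006 (np.int64(0), np.int64(400), np.int64(0), np.int64(461))
clk 12.35 [ 0.5598 -0.1193  0.0474] F [ 0.35 -0.03 -1.47] T tool [-0.043 -0.019 -0.015] op 0.05 8.0
```

Request:
jog_arm(
  plan=[
    [0, 0, 4, 0, 1],
    [0, 0, 4, 0, 1],
    [0, 0, 4, 0, 1],
    [0, 0, 3, 0, 1],
    [0, 0, 0, 0, 1],
  ],
)

```text
clock: 12.98
position: [0.5601, -0.1202, 0.033]
orientation: [[0.296, 0.955, 0.0], [0.955, -0.296, -0.001], [-0.001, 0.001, -1.0]]
force: [-0.5, -2.2, 2.3]
opening: 0.0501
finger_force: 8.0
```

Request:
jog_arm(
  plan=[
    [0, 0, 3, 0, 1],
    [0, 0, 3, 0, 1],
    [0, 0, 3, 0, 1],
    [0, 0, 0, 0, 1],
  ],
)

```text
clock: 13.48
position: [0.5607, -0.1196, 0.0237]
orientation: [[0.297, 0.955, 0.001], [0.955, -0.297, -0.0], [0.0, 0.001, -1.0]]
force: [0.1, -1.7, 1.8]
opening: 0.0501
finger_force: 8.0
```

```bash
python3 -c "
from h import *
tilt(tag='g1')
a=cv2.imread('pics/g1.png');cv2.imwrite('pics/g1c.png',cv2.convertScaleAbs(cv2.resize(a[170:470,180:500],None,fx=2,fy=2),alpha=1.5))"
```

```text
diff 14943 (np.int64(0), np.int64(401), np.int64(0), np.int64(440))
clk 13.53 [ 0.5606 -0.1194  0.0237] F [-0.39 -1.43  1.52] T tool [-0.234 -0.237  0.035] op 0.0494 8.0
```

View pics/g1c.png

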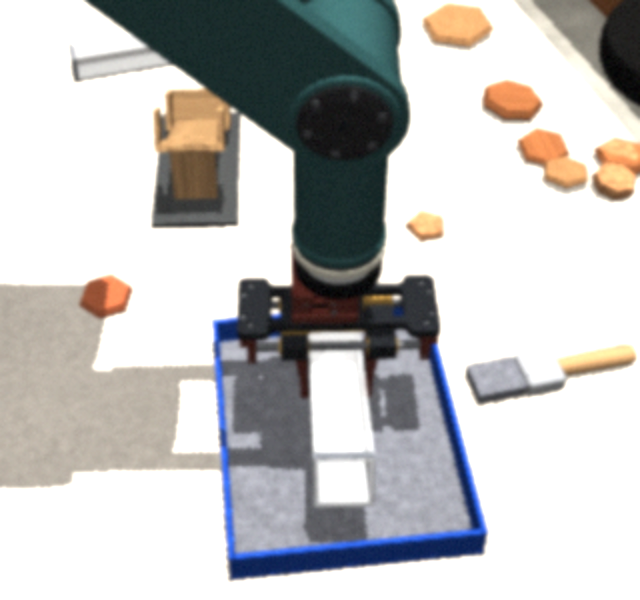

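The tube is turning as planned. Its mouth is at (342,480), low over the tray floor and nearly level. I'll continue to level, release, and shift towards the foot.

Request:
jog_arm(
  plan=[
    [0, 0, 3, 0, 1],
    [0, 0, 3, 0, 1],
    [0, 0, 3, 0, 1],
    [0, 0, 1, 0, 1],
    [0, 0, 0, 0, 1],
  ],
)

```text
clock: 14.15
position: [0.5595, -0.1188, 0.0132]
orientation: [[0.297, 0.955, -0.001], [0.955, -0.297, 0.001], [0.001, -0.001, -1.0]]
force: [-0.6, -0.6, -1.2]
opening: 0.0501
finger_force: 8.0
```

```bash
python3 -c "
from h import *
tilt(tag='g2')"
```

```text
diff 8669 (np.int64(0), np.int64(400), np.int64(0), np.int64(435))
clk 14.2 [ 0.5595 -0.1188  0.0132] F [-0.12 -0.12 -2.17] T tool [-0.066 -0.011  0.02 ] op 0.0502 8.0
```

Request:
jog_arm(
  plan=[
    [0, 0, 0, 0, 0.38],
    [0, 0, 0, 0, 0.3],
    [0, 0, 0, 0, 0.25],
    [0, 0, 0, 0, 0.25],
    [12, 0, 0, 0, 0.25],
    [13, 0, 0, 0, 0.25],
    [10, 0, 0, 0, 0.25],
    [0, 0, 0, 0, 0.25],
  ],
  squeeze=8,
)

```text
clock: 15.2
position: [0.5706, -0.0848, 0.0137]
orientation: [[0.295, 0.956, -0.0], [0.956, -0.295, 0.0], [0.0, -0.0, -1.0]]
force: [-0.6, 1.6, -0.3]
opening: 0.0659
finger_force: 0.0
```

```bash
python3 -c "
from h import *
tilt(tag='g3')
a=cv2.imread('pics/g3.png');a=np.hstack([a[290:450,260:400],manip.read_camera('top')[170:330,370:540,::-1]]);cv2.imwrite('pics/g3c.png',cv2.convertScaleAbs(cv2.resize(a,None,fx=2.5,fy=2.5),alpha=1.3))"
```

```text
diff 19322 (np.int64(0), np.int64(399), np.int64(0), np.int64(459))
clk 15.25 [ 0.5705 -0.0853  0.0137] F [ 0.31 -0.54  1.34] T tool [-0.071  0.006  0.02 ] op 0.0659 0.0
```

View pics/g3c.png

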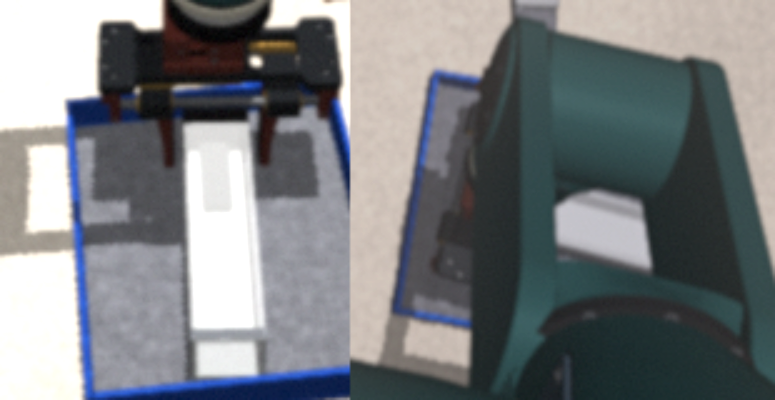

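The tube lies flat on the tray floor with the stone visible at (215,175) inside and the fingers beside the foot end. I'll grip lightly here, lift the foot so the tube pivots with its mouth on the floor, and draw back.

Request:
jog_arm(
  plan=[
    [0, 0, 0, 0, 0.35],
    [0, 0, 0, 0, 1],
    [0, 0, 0, 0, 1],
    [0, 0, 0, 0, 1],
    [0, 0, -4, 0, 1],
    [1, 0, -6, 0, 1],
    [2, 0, -6, 0, 1],
    [3, 0, -6, 0, 1],
    [4, 0, -6, 0, 1],
    [5, 0, -6, 0, 1],
    [0, 0, 0, 0, 1],
  ],
  squeeze=4,
)

```text
clock: 16.68
position: [0.5755, -0.0711, 0.0483]
orientation: [[0.296, 0.955, 0.001], [0.955, -0.296, 0.0], [0.0, 0.001, -1.0]]
force: [0.9, 1.0, -0.4]
opening: 0.05
finger_force: 4.0
```

```bash
python3 -c "
from h import *
tilt(tag='h0')"
```

```text
diff 22013 (np.int64(0), np.int64(398), np.int64(0), np.int64(457))
clk 16.73 [ 0.5753 -0.0713  0.0481] F [-0.06  1.46 -0.14] T tool [-0.142  0.066 -0.046] op 0.0499 4.0
```

```bash
cat >> h.py <<'E'
def asc(f,u0,u1,v0,v1,k=5):
    g=cv2.cvtColor(cv2.imread(f),cv2.COLOR_BGR2GRAY)[v0:v1,u0:u1]
    g=cv2.resize(g,((u1-u0)//k,(v1-v0)//k),interpolation=cv2.INTER_AREA)
    for i,r in enumerate(g):print(v0+i*k,"".join("%X"%(min(x,255)//16) for x in r))
E
python3 -c "
from h import *
for f in('g3','h0'):asc(f'pics/{f}.png',290,400,320,450,4);print()
R=manip.state()['orientation'];p=manip.state()['position']+[0,0,.019]
for a in(0,10,20):
  c,s=np.cos(np.radians(a)),np.sin(np.radians(a));d=-R[:,0]*c+np.array([0,0,-s]);y=-R[:,0]*s+np.array([0,0,c])
  m=p+.173*d;print(a,[np.round(proj('side',m+.025*(i*R[:,1]+j*y))[0]).tolist() for i,j in((-1,1),(1,1),(1,-1),(-1,-1))],m-.025*y)
"
```

```text
320 DD522211111211112111001122A
324 DD511231135432222211111112C
328 64212221122222222441112213C
332 11111210011111111310015512B
336 111222221133444446125677529
340 33444443225AAAAAA5136657726
344 66444434215AAAAAA5133346744
348 66434433315BBBBBA5134445752
352 67444333325CBBBDB6133445762
356 66443334435DCBBDC7344345772
360 66444343445DCBBCC8334344774
364 56434343445CCBBCC8444444775
368 56556433345CCBBCCA667767776
372 47777544335CCCCDCA777777777
376 46655444334CDDDDDB777777777
380 44444333344CDDDDDB877777777
384 44455554445BDDDDDB877777777
388 57777777776BDDDDDB877777777
392 57777777776BDDDDDB877777777
396 56777777776BDDDDDB877777777
400 66777777776ADDDDDB977777777
404 66777777776ADDDDDB977777777
408 66777777776ADDDDDC977777777
412 767777777769DDDDDCA77777777
416 756777777769DDDDCB977777777
420 857777777766888877776777777
424 8577777777659AAAA9577777667
428 957776777765BBBBBA577777777
432 957777777665BBBBBA577776666
436 A57777777764999998555443322
440 A47777665554433322211111111
444 B44333222111111111111111223

320 DDDCCDDCC4134444422998765AD
324 DDDCBBAA943AAAAAA411111116D
328 6443222
[... 566 characters left out ...]
00 567777777769DDDDDCA77777777
404 667777777769DDDDDCA77777777
408 667777777768CCCCCB977777777
412 667777777766888888777777777
416 756777777765AAAAA9567777777
420 857777777765BBBBBA576777777
424 857766777764888887677777667
428 857776777764444444677777767
432 957777777666666666777776666
436 A56777777777666666555443322
440 A46776665554433322211111111
444 A44333222111111111111111223

0 [[337.0, 398.0], [367.0, 398.0], [366.0, 414.0], [337.0, 415.0]] [ 0.52409378 -0.23653836  0.04200072]
10 [[337.0, 409.0], [366.0, 409.0], [365.0, 420.0], [337.0, 420.0]] [ 0.52615631 -0.22988108  0.01234142]
20 [[337.0, 417.0], [365.0, 417.0], [364.0, 422.0], [336.0, 423.0]] [ 0.52971176 -0.21840501 -0.01565555]
```

```bash
cat >> h.py <<'E'
def fit(vt,vb,vf=None,s0=.175):
    st=manip.state();R=st['orientation'];p=st['position']+[0,0,.019]
    def f(q):
        a,L=q;c,s=np.cos(a),np.sin(a);d=-R[:,0]*c+np.array([0,0,-s]);y=-R[:,0]*s+np.array([0,0,c]);m=p+L*d
        r=[proj('side',m+.025*y)[0][1]-vt,proj('side',m-.025*y)[0][1]-vb]
        if vf:r.append(proj('side',m-.2*d+.025*y)[0][1]-vf)
        return r
    o=least_squares(f,[0,s0]);print("slope",np.degrees(o.x[0]),"L",o.x[1],o.fun)
E
python3 -c "
from h import *
asc('pics/h0.png',330,375,400,436,1)
fit(411,426,322);fit(411,426)"
```

```text
400 6665459BCDDDDDDDDDDDDDDDDDDDDDCBBBB9877777677
401 6665469BCDDDDDDDDDDDDDDDDDDDDDCBBBB9877777777
402 7765459BCDDDDDDDDDDDDDDDDDDDDDCBABB9877777777
403 7765458BCDDDDDDDDDDDDDDDDDDDDDCBBBBA877777777
404 7775458BCDDDDDDDDDDDDDDDDDDDDDDBBBBA887777777
405 7765458BCDDDDDDDDDDDDDDDDDDDDDCBBBCA877777777
406 7765458BCDDDDDDDDDDDDDDDDDDDDDDCBBCA877777777
407 7775458BCDDDDDDDDDDDDDDDDDDDDDDBBBBA877777777
408 7776559BCDDDDDDDDDDDDDDDDDDDDDDCBBBA877777777
409 7776558BCDDDDDDDDDDDDDDDDDDDDDDCABBA877767777
410 7776458ACDDDDDDDDDDDDDDDDDDDDDDCABCA877766777
411 7776557ACDDDDDDDDDDDDDDDDDDDDDCBABBA877767777
412 7766457ABCCCCCCCCCCCCCCCCBBBBBBAAAA9877777777
413 777644689AAAAAA9AAAA9AA9999999998898877777777
414 777654688888888888888888888888888888777777777
415 777644688878888888888878888888888888877777777
416 777544688888888888888888888888887777777777777
417 777654578899898888888888889888887666666677777
418 77765445789999999999999AA9A9A9986554566677777
419 7776443569AAAAAABAAABBBBBBBBBBA97544566667777
420 7766543479BBBBBBBBBBBBBBBBBBBBBA7544566667767
421 7776543479BBBBBBBBBBBBBBBBBBBBBA8544667776666

[... 165 characters left out ...]
BBBBBBBBBBBBBBBBBBBBB9655676677766
426 7776543479BBBBBBBBBBBBBBBBBBBBBA8645676677776
427 777654346899999999999999999888886556776677777
428 777654345666666666665666665555555567777777777
429 777654344444444444444444443444444567777777777
430 667654333334433333333334333333334567777777777
431 666654333333344333333333333333334567777777777
432 666654334444444444344344444443444567777777777
433 666655445654554455455445555554555667777777777
434 666666666666666666666666666666666667777777777
435 666777777776666666777777766666666677777777777
slope -3.705265232108051 L 0.20589847817349088 [-1.25742474  2.15060792 -1.23997995]
slope 2.6206664494308307 L 0.19138090911697808 [ 0.00000000e+00 -5.68434189e-14]
```

Request:
jog_arm(
  plan=[
    [0, 0, 0, 0, 1],
    [0, 0, 0, 0, 1],
    [0, 0, 0, 0, 1],
    [0, 0, 0, 0, 1],
  ],
  squeeze=3,
)

```text
clock: 17.23
position: [0.5749, -0.0717, 0.0476]
orientation: [[0.296, 0.955, -0.0], [0.955, -0.296, 0.0], [0.0, -0.0, -1.0]]
force: [0.5, 0.4, -1.4]
opening: 0.0502
finger_force: 3.0
```

```bash
python3 -c "
from h import *
tilt(tag='h1');asc('pics/h1.png',330,375,404,436,2)"
```

```text
diff 775 (np.int64(12), np.int64(397), np.int64(61), np.int64(428))
clk 17.27 [ 0.5748 -0.0717  0.0476] F [-0.12 -0.24 -1.67] T tool [-0.184  0.069 -0.089] op 0.05 3.0
404 765BDDDDDDDDDDDBB97777
406 755ADDDDDDDDDDDBB97777
408 755ADDDDDDDDDDDBB97777
410 755ADDDDDDDDDDDBB97777
412 7659BCCCCCBBBBBAA97777
414 7658888888888888887777
416 7657887778888887787777
418 7645899AAAA99998556677
420 76449BBBBBBBBBB9556666
422 76449BBBBBBBBBB9557766
424 76449BBBBBBBBBB9567776
426 76449BBBBBBBBBB9567677
428 7644666666666665577777
430 6643334333333334577777
432 6644444444444444677777
434 6666666666666666677777
```

Request:
jog_arm(
  plan=[
    [0, 0, -8, 0, 1],
    [0, 0, -8, 0, 1],
    [0, 0, -8, 0, 1],
    [0, 0, -8, 0, 1],
    [0, 0, 0, 0, 1],
  ],
  squeeze=3,
)

```text
clock: 17.9
position: [0.5755, -0.0716, 0.0807]
orientation: [[0.297, 0.955, 0.002], [0.955, -0.297, -0.0], [0.0, 0.002, -1.0]]
force: [0.5, 0.9, -0.4]
opening: 0.0502
finger_force: 3.0
```

```bash
python3 -c "
from h import *
tilt(tag='h2');asc('pics/h2.png',320,380,290,440,3)
for v in((0,8),(10,),(20,)):
  pass
R=manip.state()['orientation'];p=manip.state()['position']+[0,0,.019]
for a in(0,10,20,25):
  c,s=np.cos(np.radians(a)),np.sin(np.radians(a));d=-R[:,0]*c+np.array([0,0,-s]);y=-R[:,0]*s+np.array([0,0,c])
  m=p+.178*d;print(a,[np.round(proj('side',m+.025*(i*R[:,1]+j*y))[0]).tolist() for i,j in((-1,1),(1,-1))],np.round(proj('side',m-.2*d+.025*y)[0]),(m-.025*y).round(3))
"
```

```text
diff 16573 (np.int64(0), np.int64(399), np.int64(0), np.int64(433))
clk 17.95 [ 0.5754 -0.0716  0.0803] F [-0.26  0.02 -1.34] T tool [-0.205  0.011 -0.06 ] op 0.05 3.0
290 11111222222232111127
293 22227BBBBCCCCA21113B
296 11116BAAAA9997322227
299 11112333333443211115
302 10005ABBBBBCC710001A
305 4310488887887411677C
308 CC61111111111013CDDD
311 DD81122222223215DDDD
314 DDA249AAAAAAA718DDDD
317 DDC34BCBBBBCB72ADDDD
320 DDC44CCBBBBDB82ABBA9
323 DDC45DDBBBBDC8233322
326 55414CDBBBBDC9211111
329 11114CDBBBBDC9211111
332 11114CDBBBBDCA434455
335 11224CDBBBBDCB777677
338 33335CDBBBBDCA555444
341 34435CDBBBBDDA544334
344 34335CDBBBBDDB654333
347 34335BDDCDDDDB654333
350 33435BDDDDDDDB654344
353 33344BDDDDDDDB654333
356 44334BDDDDDDDB744433
359 34334BDDDDDDDB733433
362 34444BDDDDDDDB856544
365 33434BDDDDDDDBA77777
368 33344BDDDDDDDBA77777
371 44344ADDDDDDDCA77777
374 43334ADDDDDDDCA77777
377 33334ADDDDDDDCB77777
380 334449DDDDDDDCB77777
383 667649DDDDDDDCB77777
386 777749DDDDDDDCB77777
389 777749DDDDDDDCB77777
392 777749DDDDDDDCB77777
395 767759DDDDDDDCB87777
398 766658DDDDDDDCB87777
401 777758DDDDDDDCB87776
404 777758DDDDDDDCB97777
407 777757DDDDDDDCB87776
410 77775699999999877777
413 77776688888888777777
416 7767649BBBBBBA667777
419 77776489999988566777
422 67776443333444477667
425 77776333333433576767
428 77776444444444677777
431 77667666666666677777
434 67666776677766777777
437 77767777766777666665
0 [[337.0, 390.0], [367.0, 406.0]] [347. 299.] [ 0.523 -0.242  0.074]
10 [[337.0, 401.0], [366.0, 413.0]] [347. 300.] [ 0.525 -0.235  0.044]
20 [[337.0, 410.0], [365.0, 416.0]] [347. 301.] [ 0.528 -0.223  0.015]
25 [[337.0, 413.0], [364.0, 416.0]] [347. 302.] [ 0.531 -0.216  0.001]
```

Rows show the mouth face now only 12 px high (409 to 421), so the tube is pivoting to about 20° with its mouth on the floor. I'll draw it back and then raise the foot further.

Request:
jog_arm(
  plan=[
    [5, 0, -2, 0, 1],
    [10, 0, -1, 0, 1],
    [12, 0, -1, 0, 1],
    [12, 0, 0, 0, 1],
    [12, 0, 0, 0, 1],
    [10, 0, 0, 0, 1],
    [5, 0, 0, 0, 1],
    [0, 0, 0, 0, 1],
  ],
  squeeze=4,
)

```text
clock: 18.95
position: [0.5946, -0.0082, 0.0837]
orientation: [[0.296, 0.955, 0.0], [0.955, -0.296, 0.0], [0.0, 0.0, -1.0]]
force: [-0.1, 0.1, -1.9]
opening: 0.0497
finger_force: 4.0
```

Request:
jog_arm(
  plan=[
    [0, 0, -6, 0, 1],
    [0, 0, -6, 0, 1],
    [0, 0, -6, 0, 1],
    [0, 0, -6, 0, 1],
    [0, 0, -6, 0, 1],
    [0, 0, -6, 0, 1],
    [0, 0, 0, 0, 1],
    [0, 0, 0, 0, 1],
  ],
  squeeze=3,
)

```text
clock: 19.95
position: [0.595, -0.0081, 0.1201]
orientation: [[0.297, 0.955, 0.001], [0.955, -0.297, 0.001], [0.001, 0.001, -1.0]]
force: [0.8, 2.9, 2.2]
opening: 0.0501
finger_force: 3.0
```

```bash
python3 -c "
from h import *
tilt(tag='h3');asc('pics/h3.png',320,390,260,440,3)
"
```

```text
diff 37403 (np.int64(0), np.int64(399), np.int64(0), np.int64(461))
clk 20.0 [ 0.595  -0.0081  0.12  ] F [0.57 2.65 2.33] T tool [0.015 0.467 0.082] op 0.0502 3.0
260 0001799999997100018BB81
263 22019CCCCCCC910356BCCA4
266 BA219BBBBBBB8119CCCCCCB
269 CB3134333433212ACCCCCCC
272 CC5100000000014BCCCCCCC
275 CC7135555665316BCBCCCCB
278 CC817BBBBBBA728CCBCCCA9
281 CCA29CCCCCCB829CCCCCA68
284 CCA29CCCCCCB939CCCCCB76
287 CCA49CCCCCCCA6ACCCCCCB7
290 CCCBCCCCCCCCBBBCCCCCCCB
293 CCCCCCCCCCCCBCCCCCCCCCC
296 CCCCBCCCCCCCBCCCCCCCCCC
299 CCCCBCCCCCCCBCCCCCCCCCC
302 CCCCCCCCCCCCBCCCCCCCCCC
305 CCCBBCCCCCCCBCCCCCCCCCC
308 98879CCCCCCCBCCCCCCCCCC
311 77769CCCCCCCBCCCCCCCCCC
314 77778CCCCCCCBCCBBABCCCC
317 66778CCCCCCCA987778BCCC
320 76778BCCCCCCA8666558876
323 66668BCCCCCB96222111111
326 33225BBBBBBB95111111111
329 11115BBBBBBB95111111111
332 11114ABBBBBB95222223555
335 11125BBBBBBBA7543334666
338 33335BCCCCCCA8666666666
341 33335BCCBCCCA9776677666
344 33435BBBCCCCA9776666666
347 33335BCBCCCBA9666666666
350 33335ACBBBCCA9766677666
353 33445ACBBBBBA9766667666
356 66655ABBBBBBA9767766666
359 67655ABBBBCBA9767766676
362 67655ABBBBBBA9766666666
365 66765ABA99ABB9766666677
368 66665AB9999BA9766766666
371 66664787777777667776666
374 76664565555666666666666
377 66664442222336776666666
380 66664332222235767666666
383 66664333333335766766667
386 66664333444346766676667
389 66676553444466666676666
392 66676663333466666666666
395 66666664223567776666666
398 66666666666677766666677
401 66666666666666676666666
404 66776666666666777666666
407 66666666666666766666766
410 66666666666666666666666
413 76666666666666667766666
416 66666666666666666666666
419 66666666666666666666666
422 66666666666666666666766
425 66666666666666666666666
428 76666666666666666666666
431 66666666666666666676666
434 66666666666666666766666
437 66666666666666666655544
```

Request:
jog_arm(
  plan=[
    [4, 0, -1, 0, 1],
    [6, 0, -1, 0, 1],
    [8, 0, -1, 0, 1],
    [8, 0, -1, 0, 1],
    [0, 0, 0, 0, 1],
  ],
  squeeze=4,
)

```text
clock: 20.62
position: [0.6024, 0.0171, 0.1238]
orientation: [[0.296, 0.955, 0.0], [0.955, -0.296, 0.0], [0.0, 0.0, -1.0]]
force: [0.1, -0.3, -2.1]
opening: 0.0499
finger_force: 4.0
```

```bash
python3 -c "
from h import *
tilt(tag='h4');asc('pics/h4.png',320,390,290,410,3)
"
```

```text
diff 14627 (np.int64(2), np.int64(396), np.int64(0), np.int64(461))
clk 20.68 [0.6023 0.0167 0.1237] F [ 1.26  1.   -1.08] T tool [-0.089  0.092  0.011] op 0.0502 4.0
290 CCCBBCCCCCCBBBBCCCCBCCB
293 CCCCBCCCCCCBBCBBCBBBCCB
296 CBBBBCCCCCCBBCCCCCBBCCC
299 98779BCCCCCBBBCCCCCCCCC
302 66679BCCCCCBBCCCCCCCCCC
305 66669BCCCCCBABBAAABCCCC
308 66669BCCCCBBA877779CCCC
311 67669BCBCCCBA876668CCCC
314 66679BCCCCBBAA86668CCCC
317 66778BBBBBBBAA86667CCCC
320 66668BCCCCBBA9866568876
323 66668BBBBBBB95322222111
326 33226BBBBBBB83111111111
329 11115BBBBBBB83111111111
332 11115ABBBBBB95333445555
335 11125BBBBBBBA8666666666
338 33336BBBBBBBA8666667666
341 33336BBBBBBBA8666666666
344 55546ABBBBBBA8666666666
347 66646BBBBBBBA8666666666
350 66655BBBBBBBA8666677666
353 66655ABBBBBBA8666666666
356 77665ABBBBBB98666666666
359 66664777776666666666666
362 66664555555556666666666
365 66664333333346666666666
368 66664332212336666666666
371 66664332332346667666666
374 66664333333446666666666
377 66666653333566666666666
380 66666663333566766666666
383 66666663333566766666667
386 66666663333577666666667
389 66676663333466666666666
392 66666663222466666666666
395 66666663223566666666666
398 66666666666667666666667
401 66666666666666676666666
404 66766666666666777666666
407 66666666666666666666766
```

Request:
jog_arm(
  plan=[
    [8, 0, -1, 0, 1],
    [8, 0, -1, 0, 1],
    [8, 0, -2, 0, 1],
    [8, 0, -2, 0, 1],
    [6, 0, -2, 0, 1],
    [0, 0, 0, 0, 1],
  ],
  squeeze=5,
)

```text
clock: 21.42
position: [0.6137, 0.053, 0.132]
orientation: [[0.296, 0.955, 0.001], [0.955, -0.296, 0.0], [0.0, 0.001, -1.0]]
force: [-0.0, -0.5, -2.1]
opening: 0.05
finger_force: 5.0
```

```bash
python3 -c "
from h import *
tilt(tag='h5');asc('pics/h5.png',320,380,320,410,3)
"
```

```text
diff 17334 (np.int64(0), np.int64(395), np.int64(0), np.int64(463))
clk 21.48 [0.6136 0.0527 0.1318] F [-0.21  0.95 -1.35] T tool [-0.108  0.049  0.038] op 0.0501 5.0
320 66668BBBBBBBBBBBAA98
323 78767BBBBBBB96433221
326 44325ABBBBBA83111111
329 11115ABBBBBA83111111
332 11114ABBBBBB94233344
335 12225ABBBBBB97666666
338 666459AAAAAA97666666
341 66654666666666666666
344 66654555665556666666
347 66653333333346666666
350 66653333333346666666
353 66663333333346666666
356 66663333333346666666
359 66664444444556666666
362 66666666666666666666
365 66666665555666666666
368 66666663333566666666
371 66666653333566666666
374 66666653333566666666
377 66666653333566666666
380 66666663333566666666
383 66666663333466666666
386 66666663333466666666
389 66666663333466666666
392 66666663222366666666
395 66666664223466666666
398 66666666666667666666
401 66666666666666666666
404 66666666666666666666
407 66666666666666666666
```

The stone (rows 367 to 397) now lies free in the tray, clear of the mouth. Next I'll lift the empty tube and turn it. Then I'll lay it flat in the free gap between the rack and the tray so I can regrasp it.

Request:
jog_arm(
  plan=[
    [0, 0, 0, 0, 1],
    [0, 0, -5, 0, 1],
    [0, 0, -15, 0, 1],
    [0, 0, -20, 0, 1],
    [0, 0, -20, 0, 1],
    [0, 0, -10, 0, 1],
    [0, 0, 0, 0, 1],
  ],
  squeeze=30,
)

```text
clock: 22.35
position: [0.6141, 0.0525, 0.2029]
orientation: [[0.297, 0.955, 0.002], [0.955, -0.297, 0.0], [0.001, 0.002, -1.0]]
force: [-0.3, -0.1, -1.7]
opening: 0.0499
finger_force: 30.0
```

Request:
jog_arm(
  plan=[
    [0, 0, 0, 0.08, 1],
    [0, 0, 0, 0.15, 1],
    [0, 0, 0, 0.16, 1],
    [0, 0, 0, 0.16, 1],
    [0, 0, 0, 0.16, 1],
    [0, 0, 0, 0.16, 1],
    [0, 0, 0, 0.16, 1],
    [0, 0, 0, 0.16, 1],
    [0, 0, 0, 0.16, 1],
    [0, 0, 0, 0.12, 1],
    [15, 6, 0, 0, 1],
    [15, 6, 0, 0, 1],
  ],
)

```text
clock: 23.85
position: [0.6415, 0.034, 0.2013]
orientation: [[0.981, -0.196, 0.0], [-0.196, -0.981, -0.0], [0.0, 0.0, -1.0]]
force: [0.5, -0.3, -0.8]
opening: 0.05
finger_force: 30.0
```

Request:
jog_arm(
  plan=[
    [0, 0, 15, 0, 1],
    [0, 0, 20, 0, 1],
    [0, 0, 15, 0, 1],
    [0, 0, 5, 0, 1],
    [0, 0, 0, 0, 1],
  ],
)

```text
clock: 24.48
position: [0.6402, 0.0349, 0.1463]
orientation: [[0.98, -0.199, -0.001], [-0.199, -0.98, 0.0], [-0.001, -0.0, -1.0]]
force: [0.6, 0.1, -2.2]
opening: 0.0498
finger_force: 30.0
```

```bash
python3 -c "
from h import *
tilt(tag='i0');to([.641,.035,.1]);asc('pics/i0.png',240,400,200,350,4)
"
```

```text
diff 21910 (np.int64(2), np.int64(408), np.int64(0), np.int64(462))
clk 24.52 [0.6406 0.0349 0.1469] F [ 0.64 -0.37 -1.71] T tool [ 0.036  0.093 -0.008] op 0.0499 30.0
clk 24.52 pos [0.6406 0.0349 0.1469] tooly ang -1.771 zc [ 0.  0. -1.] shift [ 0.3 -0.2 46.9] F [ 0.6 -0.4 -1.7] q [-0.05  0.49  1.5   0.    1.15  1.72] 0.04986625191692472 29.999935626983643
200 87777777CCCBCB500279BCCC9111100002BBBBBB
204 899ABBBBCCCBCC82029CCCCCB201100002ABBBBB
208 BCCCCBBBCBBCCCCB89CCCCCCB321100002BCBBBB
212 CCBCBBA999999ABCCBCCBCCCC521111102BCBCBC
216 BBBBB945555557BBBCBCCCCCCA520003219BCCBC
220 BBBBB945555566BBBBBBCBBCCC821129516BCBBC
224 BBBB77455555558BBBBBBBBCCC8101111117BCCC
228 BBBB64466666544ABBBBBBBCCC60001111127CCC
232 BBBB63577777534ABBBBBBBCCB61111111124BCC
236 BCBB64677777524ABBBBBBCBCC91111111113BCC
240 CCBB76666666534BBBCBBBBBCCA3000000003BCC
244 CBBC94333333334BBBBBCBCCBA84111111116CBC
248 CCBB93332322334BCBBCCBBA9885111111238CCC
252 CCBC83333322334BBBBBBB988887411103BBCCCC
256 CCCC73232322335BBBBBA9888886521101ACCCCB
260 CCBC63232322235BBBB9888887667211009BBBBB
264 CBCB52232322235B
[... 224 characters left out ...]
866777776566668BBBBBB8666
288 BBBBBBBBCCB7A87567777756666667ABBBBBB99A
292 BBBBBBBBCCB79767777765666666668BBBBBBBBB
296 BBBBBCCBCCB65667776566766666666ABBBBBBBB
300 BBBBCCBBBA9733576556666666666668BCCCBBBC
304 BBBBA987777664355666666666666667BBBBBCBC
308 67766778ABB666556666666666666666BCCBBBBB
312 346669BBCCB766666666666666666667BCBBBCBC
316 356667BBCCB767777889966666666667BBBBAABC
320 366666ABCBBBBBBBBBBBB766655544334433227B
324 566666ABCBBBBA9987655322211111111111115C
328 6666668CCBB8221111111111111111111222323B
332 6666667BBBC91111111111222222233346666429
336 6666667BBBA72223445566666445555666666517
340 6666666776654566666666666666666666666624
344 6666666779A84666666666666666666666666642
```

Request:
jog_arm(
  plan=[
    [0, 0, 8, 0, 1],
    [0, 0, 8, 0, 1],
    [0, 0, 8, 0, 1],
    [0, 0, 8, 0, 1],
    [0, 0, 8, 0, 1],
    [0, 0, 8, 0, 1],
    [0, 0, 8, 0, 1],
    [0, 0, 8, 0, 1],
  ],
  squeeze=8,
)

```text
clock: 25.52
position: [0.64, 0.0349, 0.0819]
orientation: [[0.98, -0.199, -0.001], [-0.199, -0.98, 0.0], [-0.001, -0.0, -1.0]]
force: [1.7, -0.5, 1.5]
opening: 0.0497
finger_force: 8.0
```

Request:
jog_arm(
  plan=[
    [0, 0, 8, 0, 1],
    [0, 0, 8, 0, 1],
    [0, 0, 8, 0, 1],
    [0, 0, 8, 0, 1],
    [0, 0, 8, 0, 1],
    [0, 0, 8, 0, 1],
    [0, 0, 8, 0, 1],
    [0, 0, 5, 0, 1],
    [0, 0, 0, 0, 1],
  ],
  squeeze=8,
)

```text
clock: 26.65
position: [0.6397, 0.0349, 0.021]
orientation: [[0.98, -0.199, -0.002], [-0.199, -0.98, 0.0], [-0.002, 0.0, -1.0]]
force: [0.6, 0.2, -2.0]
opening: 0.0501
finger_force: 8.0
```

```bash
python3 -c "
from h import *
tilt(tag='i1');asc('pics/i1.png',240,400,200,350,4)
"
```

```text
diff 32972 (np.int64(0), np.int64(408), np.int64(0), np.int64(382))
clk 26.7 [0.6398 0.0349 0.0213] F [ 0.46 -0.42 -1.76] T tool [0.065 0.092 0.016] op 0.05 8.0
200 88887887CCCCCC50027ACCCCC61111111116CCCC
204 899BBCCCCCCCCC8302ACCCCCD61111111117CCCC
208 CCCCCCCCCCCCCCCC99CCCCCCC61111111118CCCC
212 CCCCCCAAAAAA9ACCCCCCCCCCC61111111119CCCC
216 CCCCCA55555567CCCCCCCCCCC41111111119CCCC
220 CCCCBA56666667CCCCCCCCCCC31111111118CCCC
224 CCCC78566666668CCCCCCCCCC41111111119CCCC
228 CCCC64566777554BCCCCCCCCB5111111112ACCCC
232 CCCC73677777544BCCCCCCCC73321111125CCCCC
236 CCCC74777777534BCCCCCCCC70344333444CCCCC
240 CCCC86776667634BCCCCCCCC70023444314CCCCC
244 CCCC94433333444BCCCCCCCC71000111029CCCCC
248 CCCCA3333332345BCCCCCCCCA11000001ACCCCCC
252 CCCC93333332335CCCCCCCCCB11100001ACCCCCC
256 CCCC83233332335CCCCCCCCCB32100001ACCCCCC
260 CCCC73233333335CCCCCCCCCC62111111BCCCCCC
264 CCCC52233333235CCCCCCCCCCB52001219CCCCCC
268 CCCC42222222235CCCCCCCCCCC72117A25BCCCCC
272 CCCB42222222235CCCCCCCCCCC621122216CCBBC
276 CCCB43333333335CCCCCCCCBBA3011111129A999
280 CCCB65555556678CCCCCCCCAAA41111111236888
284 CCCCCCCCBCCCCCCCBBBBAAAAAA61222112138666
288 CCCCCCCB6ABAAAAAAAAAAAAAAA8211110003CAAB
292 CCCCCCCC69AAAAAAAAAAAAAAA99311111116CCCC
296 CCCCCCCC69AAAAAAA9999998888311113459CCCC
300 CCCCCCCC689999888888888888875111BCCCCCCC
304 CCBBA987478888888888888888886111BCCCCCCC
308 79777777468888888888888877765423BCCCCCCC
312 357667765588888877766666666666769CCCCCCC
316 366766775466677788AAAB77777677777BBBBACC
320 36677666657BCCCCCCCCCC86665544433333228C
324 66666667777BBAA987765532221111111111115C
328 676767777775221111111111111111111123323B
332 666677667675111111111122332233344566652A
336 6666667666762233455566666666666766776627
340 6666666676764677776677767677766766766725
344 666766779AA95777677676677676766666666743
```

Request:
jog_arm(
  plan=[
    [0, 0, 4, 0, 1],
    [0, 0, 4, 0, 1],
    [0, 0, 3, 0, 1],
    [0, 0, 0, 0, 1],
    [0, 0, 0, 0, 0.38],
    [0, 0, 0, 0, 0.3],
    [0, 0, 0, 0, 0.25],
    [0, 0, 0, 0, 0.25],
  ],
  squeeze=8,
)

```text
clock: 27.7
position: [0.6402, 0.0349, 0.0105]
orientation: [[0.98, -0.199, -0.0], [-0.199, -0.98, 0.0], [-0.001, -0.0, -1.0]]
force: [0.6, -0.4, 0.8]
opening: 0.0664
finger_force: 0.0
```

```bash
python3 -c "
from h import *
tilt(tag='i2');asc('pics/i2.png',262,290,278,324,1)
for c in((275,300),):print(ray('side',c,.05))
R=manip.state()['orientation'];p=manip.state()['position']
for L in(.18,.185,.19,.195):
  m=p-L*R[:,0];print(L,[np.round(proj('side',[*(m+.025*i*R[:,1])[:2],z])[0],1).tolist() for i,z in((-1,.05),(1,.05),(1,0))])
"
```

```text
diff 4914 (np.int64(1), np.int64(401), np.int64(0), np.int64(372))
clk 27.75 [0.6403 0.0348 0.0105] F [ 0.78  0.11 -0.26] T tool [ 0.032 -0.006 -0.005] op 0.0654 0.0
278 3333444444433443344434344344
279 3434333433334434433444444444
280 3333333333333333333333333333
281 3333332222222222222222222222
282 2222222222222222222222333333
283 5555555555555555555666777777
284 AAAAAAAAAAAAAAAAAAAAAAABBBBB
285 CBBBBCCBBBCCBBCCCCCCCCCCCCCC
286 CCCCCCCCCCCCCCCCCCCCCCCCCCCC
287 CCCCCCCCCCCCCBCCCCCCCCCCCCCC
288 CCCCCCCCCCCBBABCCCCCCCCDCCCC
289 CCCCCCCCCCB978ACCCCCCCCCCCCC
290 CCCCCCCCCCA7558BBBBBBBBBBBBA
291 CCCCCCCCCCA64479AAAAAAAAAAAA
292 CCCCCCCCCCA74469AAAAAAAAAAAA
293 CCCCCCCCCCA74468AAAAAAAAAAAA
294 CCCCCCCCCCA74468AAAAAAAAAAAA
295 CCCCCCCCCCA74468AAAAAAAAAAAA
296 CCCCCCCCCCB85468AAAAAAAAAAAA
297 CCCCCCCCCCB84468AAAAAAAAAAAA
298 CCCCCCCCCCB85458AAAAAAAAAAAA
299 CCCCCCCCCCB95358AAAAAAAAAAAA
300 CCCCCCCCCCC95458AAAAAAAAAAAA
301 CCCCCCCCCCC953579AAAAAAAAAAA
302 CCCCCCCCCCC953479AAAAAAAAAAA
303 CCCCCCCCCCC954479AAAAA999999
304 CCCCCCCCCBA85447899999988988
305 CCCBBBB999864346888888888888
306 BA99998777764335788888888888
307 9877777677654234788888888888
308 7766776666654224688888888888
309 7676677666654224688888888888
310 7666677766664224688888888888
311 6677777776764324688888888888
312 6767777767764323688888888888
313 6777776677765323688888888888
314 6676667666665323688888888888
315 7776776666665323578888888888
316 7777777676765323578888888888
317 7777776776665322478888888888
318 7777677676765422468888877777
319 6676777666766422457766666666
320 6667766667766422355555555666
321 6666776667776432345556677888
322 66676766676665444566678AABBB
323 67777766667666655666778ACCCC
[0.46349351 0.06067121 0.05      ]
0.18 [[273.5, 288.2], [274.6, 305.4], [276.2, 321.4]]
0.185 [[271.2, 288.4], [272.1, 305.6], [273.9, 321.6]]
0.19 [[268.8, 288.6], [269.7, 305.8], [271.5, 321.8]]
0.195 [[266.5, 288.9], [267.3, 306.1], [269.2, 322.0]]
```

The mouth edge at u≈273.5 gives the fingers 20 mm from the foot, with the tube flat and aligned. I'll regrasp 80 mm from the foot, lift it, and turn it back.

Request:
jog_arm(
  plan=[
    [-15, 0, 0, 0, 0.25],
    [-20, 0, 0, 0, 0.25],
    [-15, 0, 1, 0, 0.25],
    [-10, 0, 0, 0, 0.25],
    [0, 0, 0, 0, 0.35],
    [0, 0, 0, 0, 0.42],
    [0, 0, 0, 0, 1],
    [0, 0, 0, 0, 1],
    [0, 0, 0, 0, 1],
  ],
  squeeze=30,
)

```text
clock: 28.88
position: [0.5825, 0.0466, 0.0098]
orientation: [[0.98, -0.199, 0.001], [-0.199, -0.98, -0.0], [0.001, -0.0, -1.0]]
force: [1.9, -0.0, 1.5]
opening: 0.05
finger_force: 30.0
```

Request:
jog_arm(
  plan=[
    [0, 0, -10, 0, 1],
    [0, 0, -25, 0, 1],
    [0, 0, -35, 0, 1],
    [0, 0, -40, 0, 1],
    [0, 0, -40, 0, 1],
    [0, 0, -25, 0, 1],
    [0, 0, -10, 0, 1],
    [0, 0, 0, 0, 1],
  ],
)

```text
clock: 29.88
position: [0.5814, 0.0468, 0.1948]
orientation: [[0.98, -0.199, 0.0], [-0.199, -0.98, 0.0], [0.0, -0.0, -1.0]]
force: [0.3, -0.3, -2.5]
opening: 0.0495
finger_force: 30.0
```

Request:
jog_arm(
  plan=[
    [0, 0, 0, -0.08, 1],
    [0, 0, 0, -0.15, 1],
    [0, 0, 0, -0.16, 1],
    [0, 0, 0, -0.16, 1],
    [0, 0, 0, -0.16, 1],
    [0, 0, 0, -0.16, 1],
    [0, 0, 0, -0.16, 1],
    [0, 0, 0, -0.16, 1],
    [0, 0, 0, -0.16, 1],
    [0, 0, 0, -0.12, 1],
    [0, 0, 0, 0, 1],
  ],
)

```text
clock: 31.25
position: [0.5805, 0.0468, 0.193]
orientation: [[0.298, 0.955, -0.003], [0.955, -0.298, 0.0], [-0.001, -0.003, -1.0]]
force: [0.7, -0.7, -1.9]
opening: 0.0499
finger_force: 30.0
```

```bash
python3 -c "
from h import *
tilt(tag='j0');to([.5210,.2605,.185])
"
```

```text
diff 42209 (np.int64(0), np.int64(400), np.int64(0), np.int64(462))
clk 31.3 [0.5807 0.0467 0.1933] F [-0.15  0.13 -2.46] T tool [-0.018  0.023  0.038] op 0.0501 30.0
clk 31.3 pos [0.5807 0.0467 0.1933] tooly ang -0.304 zc [-0.003  0.    -1.   ] shift [ 186.2 -120.8    8.5] F [-0.1  0.1 -2.5] q [-0.04  0.36  1.58  0.    1.2   0.27] 0.05012305183527349 29.999496638774872
```

Request:
jog_arm(
  plan=[
    [10, -6, 0, 0, 1],
    [22, -14, 0, 0, 1],
    [25, -16, 0, 0, 1],
    [25, -16, 0, 0, 1],
    [25, -16, 0, 0, 1],
    [25, -17, 0, 0, 1],
    [25, -17, 0, 0, 1],
    [20, -13, 0, 0, 1],
    [9, -6, 0, 0, 1],
    [0, 0, 20, 0, 1],
    [0, 0, 30, 0, 1],
    [0, 0, 0, 0, 1],
  ],
  squeeze=30,
)

```text
clock: 32.8
position: [0.5191, 0.2594, 0.1427]
orientation: [[0.297, 0.955, -0.005], [0.955, -0.297, -0.002], [-0.003, -0.004, -1.0]]
force: [-0.2, -0.4, -2.2]
opening: 0.0494
finger_force: 30.0
```

```bash
python3 -c "
from h import *
tilt(tag='j1');to([.5210,.2605,.130])
a=cv2.imread('pics/j1.png')[180:300,230:330];a=np.hstack([a,manip.read_camera('top')[215:335,200:330,::-1]]);cv2.imwrite('pics/j1c.png',cv2.convertScaleAbs(cv2.resize(a,None,fx=3.4,fy=3.4,interpolation=2),alpha=1.5))
"
```

```text
diff 43681 (np.int64(0), np.int64(379), np.int64(0), np.int64(465))
clk 32.85 [0.5204 0.2598 0.1441] F [-0.06  0.6  -1.88] T tool [-0.072  0.04  -0.017] op 0.0501 30.0
clk 32.85 pos [0.5204 0.2598 0.1441] tooly ang -0.302 zc [-0.002 -0.001 -1.   ] shift [ 0.9  0.4 14.1] F [-0.1  0.6 -1.9] q [ 0.34  0.41  1.64 -0.    1.09  0.65] 0.05008555168722699 29.999755918979645
```

View pics/j1c.png

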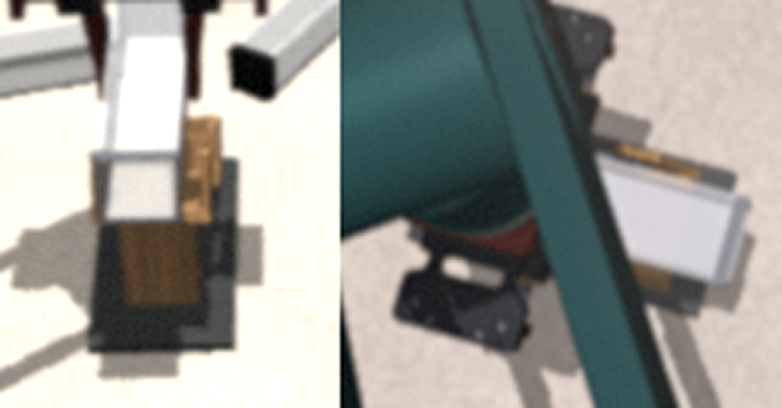

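The level tube is lined up over the rack, with its mouth at (140,190) above the bed end. I'll lower it so the bed end tips the mouth up.

Request:
jog_arm(
  plan=[
    [0, 0, 8, 0, 1],
    [0, 0, 8, 0, 1],
    [0, 0, 6, 0, 1],
    [0, 0, 6, 0, 1],
    [0, 0, 6, 0, 1],
    [0, 0, 0, 0, 1],
  ],
  squeeze=8,
)

```text
clock: 33.65
position: [0.521, 0.2602, 0.1103]
orientation: [[0.296, 0.955, -0.001], [0.955, -0.296, -0.0], [-0.0, -0.0, -1.0]]
force: [-0.1, -0.5, -2.0]
opening: 0.0498
finger_force: 8.0
```

Request:
jog_arm(
  plan=[
    [0, 0, 5, 0, 1],
    [0, 0, 5, 0, 1],
    [0, 0, 5, 0, 1],
    [0, 0, 5, 0, 1],
    [0, 0, 0, 0, 1],
  ],
)

```text
clock: 34.28
position: [0.5207, 0.2599, 0.0901]
orientation: [[0.296, 0.955, -0.001], [0.955, -0.296, -0.001], [-0.001, -0.001, -1.0]]
force: [-0.4, 0.5, -1.6]
opening: 0.0497
finger_force: 8.0
```

```bash
python3 -c "
from h import *
tilt(tag='k0');asc('pics/k0.png',250,310,195,260,2)
print();asc('pics/side0.png',250,310,195,260,2)"
```

```text
diff 11699 (np.int64(13), np.int64(313), np.int64(0), np.int64(357))
clk 34.33 [0.5205 0.2598 0.0901] F [-0.72 -0.39 -2.23] T tool [-0.032 -0.033 -0.032] op 0.05 8.0
195 100011353158887774100013322211
197 000001222222222221000012221111
199 000001243222333332000001000001
201 100000256777777775100235100001
203 344310289888888886202798200000
205 8AA721289888888886214AB9531000
207 BBB931179888888886214ABBA97411
209 BBBA41179788888886215BBBBBAA88
211 BBBB61278788888886216ABBBBBBBB
213 BBBB8247878888888621489BBBBBBB
215 BBBB9457778888888621468ABBBBBB
217 BBBBA667789AAAAA9731357ABBBBBB
219 BBBBA87778AAAAAAA731257ABBBAAB
221 BBBAA98789ABBBBAA732347AABBABB
223 BBA8688789AAAAAA9734546AABBBBB
225 BBA7466667887778763444567AAABB
227 ABA74555677777776534444349AAAB
229 BBA63444689999987434444349AAAB
231 BBA64433799999997434443349AAAA
233 BAA73434899999997433432349AAAA
235 BBA73435899999997433422349BBAA
237 BBB73436999999997444422349AABB
239 AA963447999999997465422349AABB
241 98753458999999997455522349AABA
243 66654458999999997444421239A999
245 666544689888888863222111366668
247 66663456666666665321
[... 606 characters left out ...]

219 BBAAA987666666666423557AAAAAAA
221 BBAAA865555555555323547AAAAAAA
223 AAA97664432222225324546AAAAAAA
225 AAA7455333111111442444567AAAAA
227 AAA73553333211125544444349AAAA
229 AAA74453346411226644444349AAAA
231 BAA74453357755667644443339AAAA
233 AAA74453478888888644433349AAAA
235 AAA74453588888888545422349AAAA
237 AAA84454788888888554422349AAAA
239 AAA74556888888888565422349AAAA
241 ABA85566777777777555523349AAAA
243 ABA96455555554444444433349AAAA
245 ABAA7333322222222222333359AAAA
247 AAAA6332222222222222333359ABBA
249 AAAA6333222222222222333359ABBA
251 BAAA6332222222222222333359AAAA
253 AAAA533222222222222233335ABAAA
255 ABA94332222222222222333359AAAA
257 BBA9433222222222222233335AAAAA
```

Request:
jog_arm(
  plan=[
    [0, 0, 4, 0, 1],
    [0, 0, 4, 0, 1],
    [0, 0, 4, 0, 1],
    [0, 0, 0, 0, 1],
  ],
)

```text
clock: 34.83
position: [0.521, 0.2601, 0.0782]
orientation: [[0.296, 0.955, -0.001], [0.955, -0.296, -0.0], [-0.0, -0.001, -1.0]]
force: [-0.9, 0.6, -1.8]
opening: 0.0499
finger_force: 8.0
```

Request:
jog_arm(
  plan=[
    [0, 0, 3, 0, 1],
    [0, 0, 3, 0, 1],
    [0, 0, 2, 0, 1],
    [0, 0, 0, 0, 1],
  ],
)

```text
clock: 35.33
position: [0.522, 0.2609, 0.0718]
orientation: [[0.297, 0.955, 0.002], [0.955, -0.297, 0.001], [0.002, 0.001, -1.0]]
force: [-1.6, 1.3, 8.0]
opening: 0.0497
finger_force: 8.0
```

```bash
python3 -c "
from h import *
tilt(tag='k1');asc('pics/k1.png',250,310,195,260,2)"
```

```text
diff 5372 (np.int64(15), np.int64(314), np.int64(1), np.int64(348))
clk 35.38 [0.522  0.2609 0.0718] F [-1.2   1.23  7.85] T tool [ 0.182  0.032 -0.028] op 0.0498 8.0
195 000000000000111111100000000000
197 311122233135666666201110000000
199 41111125515AAAAAA9200001000000
201 301001243258988887200012211111
203 100001222233333332100002321111
205 200001146777777776100002431001
207 51000016AABBBBBAA9200125A97411
209 86652015A988888887201589BBBA76
211 BAAA411498777777763118BBBBBBBA
213 BBBB6113877777777731279BBBBBBB
215 BBBB8215777777777631157BBBBBBB
217 BBBB9446777777777521247BBBBBBB
219 BBBBA667777777776421247ABBBAAB
221 BBBA9766666666555322347ABBBBBB
223 BBA96654443333334324546AABBBBB
225 BBA7464333100001432344567AABBB
227 ABA73542332233335433444349ABBB
229 BBA63542335677777543444349AAAB
231 BBA63543357888888643433349AAAA
233 BBA73543468888888543432349AAAA
235 BBA73543588888888533422349BBAA
237 BBB73544788888888544422349AABB
239 BAA63556888888888555422349AABB
241 98753557888888887555522349ABBB
243 666545666666666654444212389999
245 666543333333333332222112256667
247 666531122222222222211122356666
249 666631122222222222211112256666
251 666531122222222222211122356666
253 666521122222222222211122256666
255 666521122222222222211112256667
257 666521112222222222221112356566
```

Request:
jog_arm(
  plan=[
    [0, 0, 0, 0, 0.4],
    [0, 0, 0, 0, 0.35],
    [0, 0, 0, 0, 0.35],
    [0, 0, 0, 0, 0.35],
  ],
  squeeze=8,
)

```text
clock: 35.88
position: [0.5211, 0.2602, 0.0705]
orientation: [[0.297, 0.955, -0.0], [0.955, -0.297, -0.0], [-0.0, -0.0, -1.0]]
force: [-1.1, -0.0, -0.1]
opening: 0.0572
finger_force: 0.0
```

```bash
python3 -c "
from h import *
tilt(tag='k2')
for f in('side0','k2'):asc(f'pics/{f}.png',255,295,215,248,1)"
```

```text
diff 461 (np.int64(115), np.int64(313), np.int64(104), np.int64(339))
clk 35.92 [0.5211 0.2602 0.0706] F [ 0.05 -0.12 -0.56] T tool [-0.083  0.001  0.038] op 0.057 0.0
215 BBAAAAA988888777777777777777776532456667
216 BAAAAAA988877777777777777777766432346666
217 AAAAAA9877777777777777777777765322345656
218 AAAAAA9888777777777777777777764322345556
219 AAAAAAA987777767777777777777654222445556
220 AAAAAA9877666666666666666666653222345555
221 AAAAA98766665666666566656655543222345545
222 AAAAA97765555555555555555555543222355545
223 AAA9877765444444333333333334543223555445
224 A987667754434332211121212224543234565445
225 A875457654333322110111111124543234554445
226 A864346653333322111111111124543223444444
227 A854346644333322111111111124553333444454
228 A854345544333333321111111124654433444454
229 A854345544333334542111111124665543444454
230 A864345544333345652111111125665544444454
231 A864345544333356764222333346765544444444
232 A864345554333467876555666677865444444444
233 A865435544334578888777788888875444444444
234 A865435544334678888888888888865444444333
235 A865435544345788888888888888
[... 1337 characters left out ...]
7888888888888765543443333
233 A853356533333468888888888888865433443333
234 A853355533334578888888888888865433444322
235 A853345533335688888888888888765433443222
236 A853345533346788888888888888764333443222
237 A963345533457888888888888888864333443222
238 A964345543467888888888888888764444444222
239 A963345544578888888888888888864454444222
240 A853346545678888888888888888755565553222
241 8643345555788888888888888888755666554222
242 6543345657888888888888888887755665554322
243 6544346667788888888888888777655555554322
244 6544445666777777676777766666654555554321
245 6554444555555555555555555444443443343211
246 6554333333344433333333333333223222222111
247 6654322222233322222222322222222221111111
```

Request:
jog_arm(
  plan=[
    [0, 0, 0, 0, 1],
    [0, 0, 0, 0, 1],
    [0, 0, 0, 0, 1],
    [1.7, 0, 1, 0, 1],
    [1.7, 0, 1, 0, 1],
    [0, 0, 0, 0, 1],
  ],
  squeeze=10,
)

```text
clock: 36.67
position: [0.5222, 0.2637, 0.0686]
orientation: [[0.296, 0.955, -0.0], [0.955, -0.296, 0.0], [0.0, -0.0, -1.0]]
force: [0.7, 0.6, -1.9]
opening: 0.05
finger_force: 10.0
```

Request:
jog_arm(
  plan=[
    [1.7, 0, 1, 0, 1],
    [0, 0, 0, 0, 1],
  ],
)

```text
clock: 36.92
position: [0.5227, 0.2653, 0.0676]
orientation: [[0.296, 0.955, -0.0], [0.955, -0.296, 0.0], [0.0, -0.0, -1.0]]
force: [1.1, 0.1, -1.5]
opening: 0.05
finger_force: 10.0
```

Request:
jog_arm(
  plan=[
    [1.7, 0, 1, 0, 1],
    [0, 0, 0, 0, 1],
  ],
)

```text
clock: 37.17
position: [0.5233, 0.2669, 0.0666]
orientation: [[0.296, 0.955, 0.0], [0.955, -0.296, 0.0], [0.0, -0.0, -1.0]]
force: [0.3, 1.2, -1.1]
opening: 0.0502
finger_force: 10.0
```

Request:
jog_arm(
  plan=[
    [1.7, 0, 1, 0, 1],
    [1.7, 0, 1, 0, 1],
    [0, 0, 0, 0, 1],
  ],
)

```text
clock: 37.55
position: [0.524, 0.2688, 0.0653]
orientation: [[0.296, 0.955, -0.0], [0.955, -0.296, -0.002], [-0.002, 0.0, -1.0]]
force: [-2.1, -5.5, 7.2]
opening: 0.0504
finger_force: 10.0
```

Request:
jog_arm(
  plan=[
    [1.7, 0, 1, 0, 1],
    [1.7, 0, 1, 0, 1],
    [0, 0, 0, 0, 1],
  ],
)

```text
clock: 37.92
position: [0.5249, 0.2717, 0.0635]
orientation: [[0.296, 0.955, -0.001], [0.955, -0.296, -0.003], [-0.003, 0.0, -1.0]]
force: [-2.5, -6.5, 9.4]
opening: 0.05
finger_force: 10.0
```

```bash
python3 -c "
from h import *
tilt(tag='k3')
for f in('k3',):asc(f'pics/{f}.png',255,295,215,248,1)"
```

```text
diff 2850 (np.int64(12), np.int64(312), np.int64(0), np.int64(464))
clk 37.98 [0.5248 0.2717 0.0635] F [-2.81 -7.14  8.9 ] T tool [-0.223 -1.22  -0.072] op 0.0501 10.0
215 BBBA841113577777777777777777776521012567
216 BBBA952124677777777777777777766421112456
217 BBBA973246777777777777777777765421012446
218 BBBBA74356777777777777777777765311112346
219 BBBBA86567777777777777777777654211112446
220 BBABA97666666666666666766666653211112345
221 BBBBA87666666656666666666566543211122345
222 BBAA987655555555555555555556543211243445
223 BA98777654444444433333333334542222455435
224 A986556643333332211111111124543223565335
225 A864457643223322110000000124543223554334
226 A743346643223332100000000024543223444334
227 A843346532223332211111111224543323444333
228 A843245543233333333333334456654433444333
229 A853245532233334566666666677755543443333
230 A853345543233345677787888888865543443333
231 A853345543223346788888888888875533444333
232 A853345543233467888888888888865443443333
233 A853345543334568888888888888875433443333
234 A853345543334678888888888889865433444332
235 A853345543345788888888888888864333443222
236 A853335543346888888888888888864334443222
237 A853334543457888888888888888864444444212
238 8643335543468888888888888888864455443212
239 6544335544578888888888888888765565443222
240 6544335655688888888888888888765565543211
241 5544445656788888888888888888765566554211
242 5555545666788888888877888787755655554221
243 6555555666777777777777777666655555554221
244 6555545566655666655555555555545555554321
245 5555544444444444444333333333333433433211
246 6655432222223333332223222222222322222111
247 6654321112223222222222232222222222111111
```

The foot has met the stop: the force rose to about 7 N back and 9 N up, and the picture matches the original. I'll release and retreat.

Request:
jog_arm(
  plan=[
    [0, 0, 0, 0, 0.4],
    [0, 0, 0, 0, 0.3],
    [0, 0, 0, 0, 0.15],
    [0, 0, 0, 0, 0.15],
    [0, 0, -15, 0, 0.15],
    [0, 0, -30, 0, 0.15],
    [0, 0, -40, 0, 0],
    [0, 0, -40, 0, 0],
    [0, 0, -40, 0, 0],
    [0, 0, -20, 0, 0],
    [0, 0, 0, 0, 0],
  ],
)

```text
clock: 39.35
position: [0.5265, 0.2737, 0.2505]
orientation: [[0.296, 0.955, 0.005], [0.955, -0.296, 0.002], [0.003, 0.004, -1.0]]
force: [0.1, 0.1, -0.3]
opening: 0.0879
finger_force: 0.0
```

Request:
jog_arm(
  plan=[
    [-40, -40, 0, 0, 0],
    [-40, -40, 0, 0, 0],
    [-40, -40, 0, 0, 0],
    [-50, -20, 0, 0, 0],
    [-50, 0, 0, 0, 0],
    [-50, 0, 0, 0, 0],
    [-50, 0, 0, 0, 0],
    [-50, 0, 0, 0, 0],
    [-50, 0, 0, 0, 0],
    [0, 0, 0, 0, 0],
  ],
)

```text
clock: 40.6
position: [0.2656, -0.0891, 0.2472]
orientation: [[0.305, 0.952, -0.001], [0.952, -0.305, -0.0], [-0.001, -0.001, -1.0]]
force: [0.2, 0.6, 0.2]
opening: 0.088
finger_force: 0.0
```

```bash
python3 -c "
from h import *
tilt(tag='l0');cv2.imwrite('pics/l0t.png',manip.read_camera('top')[:,:,::-1])
a=cv2.imread('pics/top0.png').astype(int);b=cv2.imread('pics/l0t.png').astype(int);d=(np.abs(a-b).max(2)>25)
print('rack region top diff',d[240:310,215:320].sum(),'rack side diff',(np.abs(cv2.imread('pics/side0.png').astype(int)-cv2.imread('pics/l0.png').astype(int)).max(2)>25)[200:285,255:302].sum())
asc('pics/top0.png',216,320,240,310,3);print();asc('pics/l0t.png',216,320,240,310,3);print();asc('pics/l0t.png',380,530,190,325,5)"
```

```text
diff 55887 (np.int64(0), np.int64(314), np.int64(0), np.int64(464))
clk 40.65 [ 0.266  -0.0873  0.2471] F [ 1.23  0.34 -0.01] T tool [-0.041  0.025 -0.008] op 0.0878 0.0
rack region top diff 23 rack side diff 58
240 7777777777777777777777777777777777
243 7777744567777777777777777777777777
246 7777544434456777777777777777777777
249 7776433444333456677777777777777777
252 7773245443333333345677777777777777
255 7772255555554333333345667777777777
258 7751455566666665543334445566777777
261 7741555566677666666554433334456777
264 7722555555566677766666655544433457
267 7613555555555567777776666654443347
270 7414555655555567777777777754444457
273 7534455666665677777777777755655567
276 7543333466676677777777777645666677
279 7534443233456677777777777645666567
282 7422233333223345667777777546566557
285 7665432222222222345566777556666457
288 7777765433233332222334566456665467
291 7777777776543333334433444445555577
294 7777777777777643333344444432344577
297 7777777777777777654322223332224577
300 7777777777777777777664322222235677
303 7777777777777777777777765433357777
306 77777777777777777777777777
[... 1152 characters left out ...]

225 777444444444444444444444443377
230 777444444444444444444444442477
235 777344444444444444444444442577
240 777344444444444444444444442677
245 776344444444444444444444442677
250 775444444443333444444444432777
255 775444444442333334444444433777
260 774444444444333244444444433777
265 773444444444444444444444424777
270 763444444444444444444444424777
275 764444444444444444444444425777
280 754444444444444444444444426777
285 754444444444444444444444426777
290 744444444444444444444444326777
295 765444444444444444444444337777
300 777777654443444444444444337777
305 777777777776654333444444247777
310 777777777777777776544334257777
315 777777777777777777777765567777
320 777777777777777777777777777777
```

```bash
python3 -c "
from bench import manip
print(manip.job_done())"
```

```text
the job is handed in; nothing more can be done
None
```

The job is handed in: the whetstone slid out with the tube's mouth resting on the tray floor and lies in the tray. The empty tube is back in the rack against its stop, matching the first pictures to within a pixel or so. I steered clear of the jar, brush and sherds but did not compare them before and after. It took about 41 s of the 66 s allowed.

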